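# Feed a flight pack down the charger's gravity chute

### The arm

A 6-joint arm with a two-finger parallel gripper is mounted at the origin on the work surface. World frame = base frame: x ahead of the robot, y to its left, z up, the work surface at z = 0. Lengths are in mm, angles in rad, forces in N, time in s.
With the tool pointing down it reaches from about 350 to 775 mm from the base axis. Payload 7.3 kg.
Tool frame: the origin (TCP) lies at the very end of the fingers, on their centre line; the grasp point (between the pads) lies 19 mm behind it; x points along the fingers, z is the direction in which the jaws open and shut, and the axes are right-handed (so a half turn about x gives the same grasp; the last joint's range is limited). The gripper opens to 92 mm and grips with 3 to 60 N. Pads are 19 mm wide; open, the fingers measure 130 mm over their backs; the gripper's body (75 mm by 190 mm) begins 47 mm behind the grasp point.
Start: joints at [1.082, 0.342, 1.524, -0, 1.275, -0.146], TCP at [176.452, 494.479, 226.741] pointing down, gripper open.
Joint ranges: [-2.53, 2.53], [-0.77, 2.02], [0.04, 2.7], [-1, 4.14], [0.28, 2.66], [-3.11, 3.11]. Speed limits (rad/s): [2.57, 2.57, 3.14, 3.14, 3.14, 3.14].

### API

Orientations are given as [roll, pitch, yaw] about the fixed x, y, z axes, in that order (R = Rz(yaw) Ry(pitch) Rx(roll)).
In Python, from plant import * gives the robot as it stands.
- The arm moves only by the shell command python3 -m creep 'ROWS'. ROWS is JSON, a list of rows, each an object of numbers: "tx", "ty", "tz": the shift along the tool's x, y, z in cm; "wx", "wy", "wz": the turn, a rotation vector about the tool's x, y, z in rad; "gripper": the closure, from -1 (fully open) to 1 (shut). A call has 1 to 8 rows; each row is the pose to reach, as a shift and turn from the pose commanded when the call began, along the tool's axes at that moment; what a row does not reach only later rows make up. A row lasts 1/12 s, in which the tool goes at most 41.7 mm and 7.16 degrees, less where a joint would pass 70% of its speed; a pose out of reach is approached as far as the arm can. A call with a gripper value outside its range is refused whole. The fingers move at their own pace and stop on an object; the grip force is fixed at half the most. Time passes only in rows, so rows that repeat a pose let the fingers close. It gives the time, the measured TCP pose, the force and the opening at its end, in the units of the state.
- get_obs(): the state, without advancing time (a new reading comes with each control period).
- capture(name): name is "scene" or "side" or "wrist"; returns a dict with "frame" (384x512x3 uint8, red, green, blue), "z_map" (384x512 float32, mm along the optical axis (not along the pixel's ray), 0 where there is no reading), "vertical_fov" (degrees; the focal length in pixels is half the picture's height over the tangent of half this angle, whatever the lens; pixels are square), "cx", "cy" (the principal point, pixels), "xyz" and "rotation" of the camera in the world. Camera axes: x right, y down, z forward; pixel columns grow to the right and rows downward; lengths in mm; the calibration is good to about 2 mm. A picture is of the moment at which its call begins.
- close_job(): hands the job in, once; it reports no verdict.
The state is a dict: "time": time; "joint_positions": joint angles; "dq": joint speeds; "tau": joint torques, N m; "tool_pos": TCP position; "tcp_rot": TCP orientation; "contact_force": force on the tool from outside, world axes, zero at the start; "moment": the same for the moment, N m; "grip_width": finger opening in mm.
Only numpy, scipy, OpenCV 4.12 (cv2) and the standard library are available. Lean on these libraries where they do the work, as an engineer would, in place of code of your own. Each camera call takes 0.05 s, during which the arm holds its last target.

### The job

The drone battery pack stands on its tail on the desk. Feed it into the upper mouth of the charger's sloping chute, the only way it fits: nose first with its ribbed side up (as it stands, one grasp cannot turn it that far), and let it slide down until its nose is fully home against the stop at the bottom. Let go of it, and leave the can, the drone frame and the parts box where they are.

Things in the scene. Friction and masses are not known exactly. Their poses are not given: they have to be found in the camera images.
- pack_mid (a point): Centre of the battery pack, a rigid block 118 mm long, 0.17 to 0.28 kg. Its z runs from tail to nose. Black body 100 long (z), 36 wide (y), 28 thick (x), then the nose block. This point is on the body's axis, 59 mm from tail end and from nose tip, 14 mm from the flat -x face (paper label). It starts standing on its flat tail, nose up, +x face turned within 30 degrees of the robot's +x.
- pack_nose (a point): Centre of the end face of the pack's nose, a grey connector block 22 mm wide (y), 16 mm thick (x), that sticks out 18 mm from the body's end; 59 mm from pack_mid along the pack's +z; same axes.
- pack_rib (a point): Middle of the outer surface of the grey rib on the pack's +x face: 12 mm wide, 6 mm high, along the whole 100 mm body. 20 mm from the pack's long axis, 50 mm from the tail; same axes. Tipped over towards its -x side, the pack lies on its flat label face, rib up, nose pointing roughly at the robot, its axis 14 mm above the desk.
- chute_mouth (a point): Middle of the chute floor at the mouth of its roofed part, about 128 mm above the desk; the chute is fixed. Axes: x uphill along the floor (38 degrees from level, upper end away from the robot), y across, z square off the floor. Downhill, x = 0 to -150 mm, a tunnel 41 mm wide, 31 mm high; the clear roof, 4 mm thick, has a slot 18 mm wide along its middle for the rib; side walls 6 mm.
- chute_tongue (a point): Upper end of the chute's floor, 80 mm uphill of chute_mouth; same axes. From here to the mouth there is only a narrow tongue, 26 mm wide, 6 mm thick, without walls: fingers can pass on both sides of a pack lying on it (pack_mid then 14 mm off the floor). A post 18 mm wide carries it. Two flared cheeks, 30 mm high, reach 11 mm uphill from the mouth and open to about 53 mm.
- chute_home (a point): Where the nose tip rests when the pack is fully home, at the stop 150 mm downhill of chute_mouth, 14 mm off the floor; same axes. In the last 16 mm the walls close in to 28 mm, for the nose only. The metal is polished (friction about 0.35): a pack lying on the slope with its rib up slides down by itself when let go.
- can_mid (a point): Half-way up a steel spray can standing on the desk, 54 mm diameter, 150 mm tall: leave alone. It may stand to the left or to the right of the chute, the pack on the other side.
- drone_mid (a point): Middle of a small black quadcopter frame lying on the desk, about 170 mm from motor to motor, 50 mm high: leave alone.
- box_mid (a point): Middle of a small open red parts box on the desk, 100 by 75 mm, 45 mm high: leave alone.
Mind the look-alikes: they are no part of the job. Of the things shaped like the part that bears chute_mouth, the aluminium one is meant.

How it is judged (in metres and radians):
At the end, for the whole second after the job is handed in: The pack lies at rest in the chute, rib up, its nose tip within 8 mm of the home point at the stop, released (distance between pack_nose and chute_home below 0.008 m and z of pack_rib in the frame of chute_mouth above 0.025 m and linear speed of pack below 0.01 m/s); the robot touches nothing.
It fails at once if a bystander (can, drone frame or parts box) is moved more than 30 mm (distance of any of can_mid, drone_mid, box_mid from where it was at the start of the episode above 0.03 m).
It also fails if it takes over 48 s, if anything falls off the work surface, if the arm or the gripper's body presses on something with over 40 N, if the wrist force passes 120 N, or if a joint passes its speed limit or range.

## Working session

There is one attempt and no reset: what is moved stays moved. The work goes in short steps, Python scripts to look and compute and a shell command to move; the robot and the scene stay as the last step left them, time stands still between calls to the robot, and variables do not carry over. Pictures are saved under pics/ and viewed, and the job is handed in when it is done.

```bash
ls; mkdir -p pics
python3 - <<'E'
from plant import *
import cv2
print(get_obs())
for n in ["scene","side","wrist"]:
    c=capture(n); cv2.imwrite(f"pics/{n}0.png",c["frame"][:,:,::-1]); print(n,c["vertical_fov"],c["cx"],c["cy"],c["xyz"],c["rotation"])
E
```

```text
pics
{'time': 0.0, 'joint_positions': array([ 1.08199737e+00,  3.42713875e-01,  1.52502370e+00,  4.19145308e-06,
        1.27539595e+00, -1.45997040e-01]), 'dq': array([ 6.45776333e-06, -5.57204779e-04,  2.41554575e-04,  2.02228178e-04,
       -1.53168584e-03,  1.14724602e-03]), 'tau': array([-1.14004513e-03, -4.31237090e+01, -2.44225144e+01,  7.17837154e-02,
        5.57622034e-02, -8.90174761e-05]), 'tool_pos': array([176.24874695, 494.09652795, 226.0472238 ]), 'tcp_rot': array([ 2.99299448,  1.56925545, -2.06219764]), 'contact_force': array([0.03884356, 0.67466718, 1.01792673]), 'moment': array([ 0.01386565, -0.02607023,  0.01902867]), 'grip_width': 91.98256068846484}
scene 52.79240162910715 255.20316253746344 201.49413132425883 [1057.81585261  696.57644157  727.09934746] [-2.17915823 -0.01707543  2.52174365]
side 44.65116453743063 253.87415210365782 189.92182346961383 [ 167.59330437 -753.20033738 1146.73055964] [-2.46872419e+00 -1.23059107e-04 -4.45890620e-01]
wrist 63.97679931086462 258.5112395976532 190.9128950288044 [107.09112294 518.82845662 385.06542483] [2.86472813e+00 2.42814626e-03 1.22792113e+00]
```

View pics/scene0.png

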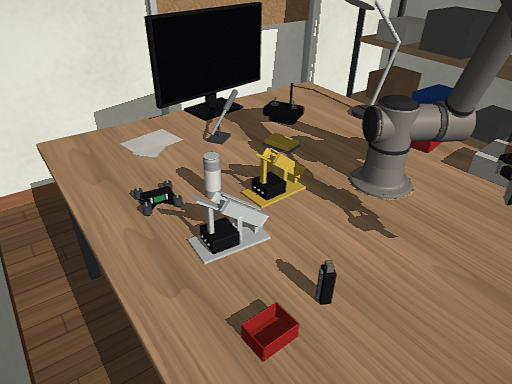

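View pics/side0.png

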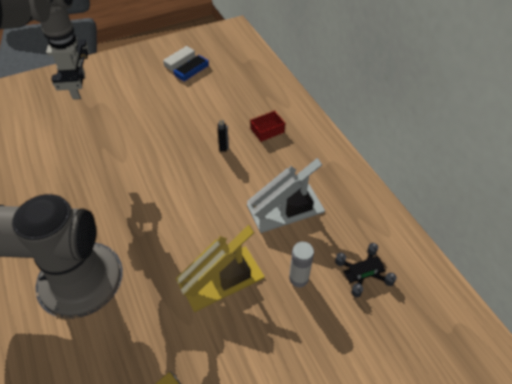

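View pics/wrist0.png

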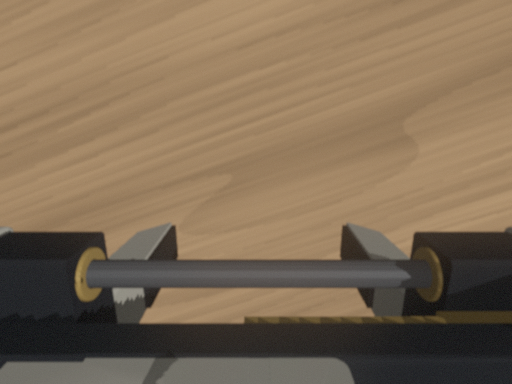

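The pack is black and stands at scene (326,283), side (223,137). The aluminium chute is at scene (230,225), side (287,198), and a yellow decoy is beside it. The can, drone and red box are all visible. Next I'll build point clouds.

```bash
cat > h.py <<'E'
from plant import *
import numpy as np, cv2
from scipy.spatial.transform import Rotation as R
def cloud(n):
    c=capture(n); z=c["z_map"].astype(float); f=192/np.tan(np.radians(c["vertical_fov"]/2))
    v,u=np.mgrid[:384,:512]
    P=np.stack([(u-c["cx"])/f*z,(v-c["cy"])/f*z,z],-1)
    M=R.from_euler('xyz',c["rotation"]).as_matrix()
    W=P@M.T+np.array(c["xyz"]); W[z==0]=np.nan
    return c["frame"],W,c
E
python3 - <<'E'
from h import *
np.set_printoptions(precision=1,suppress=True)
for n,bx in [("scene",dict(pack=(300,250,350,315),chute=(180,185,280,265),can=(195,145,228,200),box=(235,300,305,360),drone=(128,178,190,220))),("side",dict(pack=(208,112,240,160),chute=(240,150,335,235),can=(285,235,320,290),box=(245,105,290,142),drone=(330,240,400,300)))]:
    f,W,c=cloud(n); np.savez(f"{n}.npz",f=f,W=W)
    for k,(a,b,cc,d) in bx.items():
        w=W[b:d,a:cc].reshape(-1,3); col=f[b:d,a:cc].reshape(-1,3)
        print(n,k,"desk z",np.nanmedian(w[:,2]))
        m=w[:,2]>(8 if k!="chute" else 12); w=w[m]
        print(m.sum(),np.nanpercentile(w,[1,50,99],axis=0))
    s=slice(None)
    a,b,cc,d=bx["pack"]
    cv2.imwrite(f"pics/{n}pack.png",cv2.resize(f[b:d,a:cc,::-1],None,fx=9,fy=9,interpolation=cv2.INTER_CUBIC))
    a,b,cc,d=bx["chute"]
    cv2.imwrite(f"pics/{n}chute.png",cv2.resize(f[b:d,a:cc,::-1],None,fx=7,fy=7,interpolation=cv2.INTER_CUBIC))
E
```

```text
scene pack desk z 1.3772475303856027
665 [[536.8 267.9  10.3]
 [555.2 292.7  73. ]
 [564.9 304.6 120.5]]
scene chute desk z 7.133206912901869
2929 [[ 372.7 -253.    13.5]
 [ 618.2  -24.    54.5]
 [ 701.8   11.1  171.9]]
scene can desk z 2.915816699479933
825 [[ 514.  -273.9   14. ]
 [ 551.6 -235.7  111.4]
 [ 700.8  -39.1  173.1]]
scene box desk z 2.4377156363804033
1319 [[667.3 255.8   8.4]
 [719.5 295.7  30. ]
 [768.8 333.8  46.9]]
scene drone desk z 1.1102355374011381
830 [[ 641.3 -377.8    9.6]
 [ 710.  -304.5   31.5]
 [ 771.3 -250.4   45.8]]
side pack desk z 1.6304588270356817
310 [[524.3 258.3   8.4]
 [541.7 268.4  73. ]
 [563.6 296.7 119.9]]
side chute desk z 3.2139182592911766
2448 [[ 425.9 -166.    12.5]
 [ 605.7  -49.1   88.2]
 [ 705.6   -2.8  175.9]]
side can desk z 3.652472881540689
855 [[ 509.6 -286.7   10.9]
 [ 526.8 -274.   119.7]
 [ 558.2 -238.3  154.2]]
side box desk z 3.4781496027337653
573 [[665.5 250.4   8.4]
 [717.2 290.8  29.3]
 [768.1 334.4  48.9]]
side drone desk z 2.0531481306738897
1317 [[ 638.8 -386.6    9.6]
 [ 698.9 -327.1   34.4]
 [ 766.4 -257.4   47.9]]
```

View pics/scenepack.png

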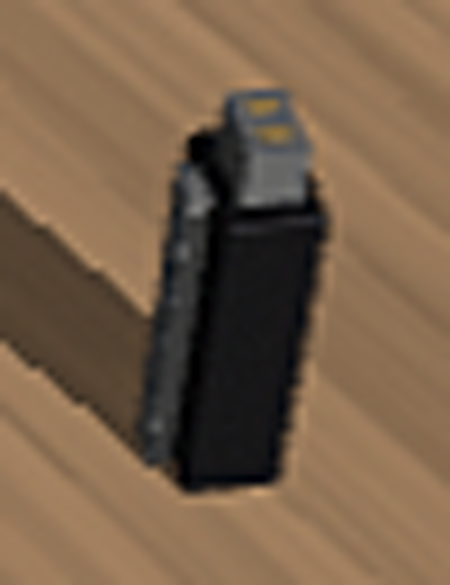

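View pics/scenechute.png

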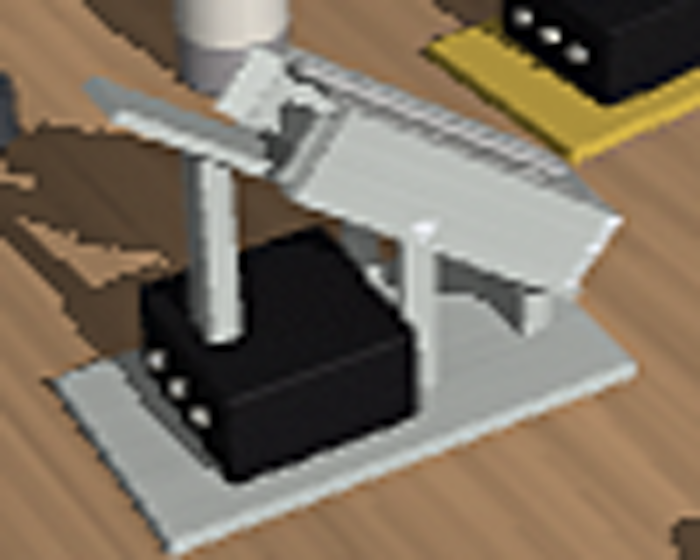

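View pics/sidechute.png

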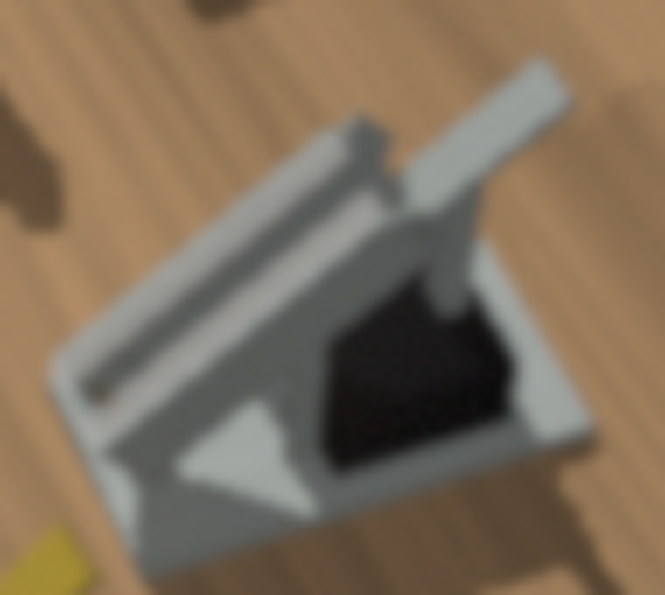

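View pics/sidepack.png

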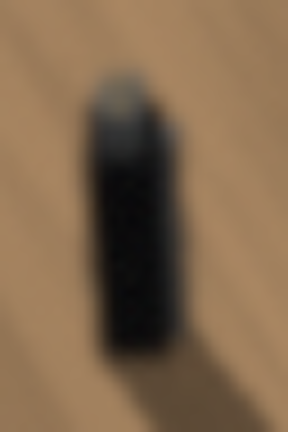

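```bash
cat > fit.py <<'E'
from h import *
from scipy.optimize import least_squares
def sdf(p,boxes):
    ds=[]
    for lo,hi in boxes:
        c=(np.array(lo)+hi)/2; h=(np.array(hi)-lo)/2
        q=abs(p-c)-h
        ds.append(np.linalg.norm(np.maximum(q,0),axis=1)+np.minimum(q.max(1),0))
    return np.min(ds,0)
CH=[((-150,-26.5,-6),(0,26.5,0)),((-150,20.5,-6),(0,26.5,35)),((-150,-26.5,-6),(0,-20.5,35)),((-150,9,31),(0,26.5,35)),((-150,-26.5,31),(0,-9,35)),((0,-13,-6),(80,13,0))]
PK=[((-14,-18,-59),(14,18,41)),((14,-6,-59),(20,6,41)),((-8,-11,41),(8,11,59))]
def Rch(yaw): return (R.from_euler('z',yaw)*R.from_euler('y',-np.radians(38))).as_matrix()
def fit_ch(W,x0):
    def f(p): return sdf((W-p[:3])@Rch(p[3]),CH)
    return least_squares(f,x0,loss='soft_l1',f_scale=1.5,x_scale=[10,10,10,.1])
def fit_pk(W,x0):
    def f(p): return sdf((W-p[:3])@R.from_euler('z',p[3]).as_matrix(),PK)
    return least_squares(f,x0,loss='soft_l1',f_scale=1.5,x_scale=[10,10,10,.1])
E
python3 - <<'E'
from fit import *
np.set_printoptions(precision=3,suppress=True)
S=np.load("scene.npz")["W"].reshape(-1,3); T=np.load("side.npz")["W"].reshape(-1,3)
def sel(W,lo,hi): return W[((W>lo)&(W<hi)).all(1)]
for n,W in (("scene",S),("side",T),("both",np.vstack([S,T]))):
    w=sel(W,[480,-150,62],[780,60,250])
    for y in (-.3,.2):
        r=fit_ch(w,[620,-40,128,y]); print(n,len(w),r.x,r.cost, np.median(abs(r.fun)))
    w=sel(W,[500,240,8],[600,330,150])
    for y in (-.3,.3):
        r=fit_pk(w,[547,283,59,y]); print("  pack",len(w),r.x,r.cost,np.median(abs(r.fun)))
    for nm,lo,hi in (("can",[480,-310,60],[590,-210,200]),):
        w=sel(W,lo,hi); print(nm,len(w),w.mean(0),w.min(0),w.max(0))
E
```

```text
scene 1277 [652.836 -30.037 132.472  -0.089] 8885.55879193778 1.738238764870033
scene 1277 [652.83  -30.089 132.475  -0.089] 8885.606277810604 1.748690049002505
  pack 665 [544.059 282.554  59.977  -0.45 ] 230.2885736767746 0.5498909123107865
  pack 665 [544.216 282.505  59.938   0.628] 509.5517607575194 0.99486084216732
can 509 [ 543.637 -242.314  114.246] [ 510.997 -283.153   60.223] [ 563.891 -225.147  153.443]
side 1512 [650.087 -35.347 132.433  -0.074] 5871.317865239827 1.2513762473840009
side 1512 [650.087 -35.347 132.433  -0.074] 5871.317865313693 1.251374211427832
  pack 308 [545.09  281.581  59.68   -0.491] 476.19082337304445 1.243736682507254
  pack 308 [542.206 279.329  59.784   1.052] 585.2222467228564 1.7342317849172595
can 672 [ 529.75  -268.982  125.092] [ 508.968 -287.638   60.013] [ 561.42  -233.968  155.349]
both 2789 [651.176 -34.762 132.751  -0.074] 14597.067400565753 1.2217659819198445
both 2789 [651.176 -34.759 132.753  -0.074] 14597.073311034557 1.22178267305177
  pack 973 [544.206 282.345  59.932  -0.45 ] 730.9697478681722 0.7220626624263105
  pack 973 [544.117 282.894  59.936   0.194] 1553.5980030922237 1.4990901193365076
can 1181 [ 535.735 -257.488  120.417] [ 508.968 -287.638   60.013] [ 563.891 -225.147  155.349]
```

Run:
```python
from fit import *
np.set_printoptions(precision=3,suppress=True)
S=np.load("scene.npz")["W"].reshape(-1,3); T=np.load("side.npz")["W"].reshape(-1,3)
def sel(W,lo,hi): return W[((W>lo)&(W<hi)).all(1)]
for n,W in (("scene",S),("side",T),("both",np.vstack([S,T]))):
    w=sel(W,[490,-150,20],[780,60,250]); x=np.array([652,-35,131,-.075])
    for i in range(15):
        q=(w-x[:3])@Rch(x[3])
        m=(q[:,2]>-7)&(q[:,2]<39)&(abs(q[:,1])<31)&(q[:,0]>-155)&(q[:,0]<85)&~((q[:,0]>-3)&(q[:,0]<14)&((abs(q[:,1])>12)|(q[:,2]>3)))
        r=fit_ch(w[m],x); x=r.x
    print(n,m.sum(),x,r.cost,np.median(abs(r.fun)))
    q=(w[m]-x[:3])@Rch(x[3])
    t=q[(q[:,0]>15)&(q[:,2]>-3)]; print(" tongue",len(t),np.percentile(t,[1,50,99],axis=0))
    t=q[(q[:,0]<-10)&(q[:,2]>28)]; print(" roof",len(t),np.percentile(t,[1,50,99],axis=0))
```

```text
scene 1014 [643.505 -33.811 128.091  -0.074] 614.6842484237227 0.7006411248848678
 tongue 97 [[ 15.965 -11.989  -2.939]
 [ 51.141   4.813  -0.343]
 [ 82.417  15.651   1.144]]
 roof 288 [[-152.208  -25.612   28.25 ]
 [ -79.181   14.275   34.469]
 [ -11.175   29.032   35.877]]
side 1426 [642.977 -34.863 127.877  -0.073] 1592.2829553664656 1.1830111538995425
 tongue 158 [[ 15.651 -14.902  -2.945]
 [ 48.952  -0.76   -0.782]
 [ 83.002  13.816   4.539]]
 roof 580 [[-152.252  -27.762   28.531]
 [ -82.225   -8.324   33.526]
 [ -11.686   27.442   37.934]]
both 2445 [643.331 -34.143 127.969  -0.072] 2322.6452780603577 0.9556706631406513
 tongue 257 [[ 15.932 -15.546  -2.921]
 [ 49.949   0.131  -0.561]
 [ 82.712  14.885   3.99 ]]
 roof 870 [[-152.41   -28.209   28.488]
 [ -81.532    5.884   33.836]
 [ -11.314   28.859   37.878]]
```

Run:
```python
import plant
print([n for n in dir(plant) if not n.startswith('_')])
from h import *
o=get_obs(); M=R.from_euler('xyz',o["tcp_rot"]).as_matrix(); print(M.round(3))
```

```text
['Unreachable', 'capture', 'close_job', 'get_obs']
[[-0.    -0.942  0.336]
 [-0.001  0.336  0.942]
 [-1.     0.    -0.001]]
```

```bash
cat > go.py <<'E'
from h import *
np.set_printoptions(precision=3,suppress=True)
def to(M,G,o=None,grasp=True):
    o=o or get_obs(); C=R.from_euler('xyz',o["tcp_rot"]).as_matrix(); p=np.array(o["tool_pos"])
    T=np.array(G)+(19*M[:,0] if grasp else 0)
    t=C.T@(T-p)/10; w=R.from_matrix(C.T@M).as_rotvec()
    print("t",t.round(2),"w",w.round(3),"| TCP target",T.round(1),"dist",np.linalg.norm(T-p).round(0),"ang",np.degrees(np.linalg.norm(w)).round(0))
def down(yaw,tilt):
    "tool down, jaw=pack y for pack +x at yaw; tilt>0: tool points inward (towards -pack x)"
    c,s=np.cos(yaw),np.sin(yaw)
    B=np.column_stack([[0,0,-1],[-c,-s,0],[-s,c,0]])
    return B@R.from_rotvec([0,0,tilt]).as_matrix()
def st():
    o=get_obs(); print(round(o["time"],2),"q",o["joint_positions"].round(2),"p",o["tool_pos"].round(1),"F",o["contact_force"].round(1),"w",round(o["grip_width"],1)); C=R.from_euler('xyz',o["tcp_rot"]).as_matrix(); print("tx",C[:,0],"tz",C[:,2])
E
python3 - <<'E'
from go import *
for tl in (0,.3):
    M=down(-.45,tl); print(np.linalg.det(M)); to(M,np.array([544.2,282.4,82])-110*M[:,0])
E
```

```text
0.9999999999999999
t [  5.34 -41.77  -7.59] w [ 0.107 -0.001 -0.   ] | TCP target [544.2 282.4 173. ] dist 428.0 ang 6.0
0.9999999999999994
t [  5.75 -44.44  -7.88] w [ 0.106 -0.017  0.3  ] | TCP target [568.4 270.7 168.9] dist 455.0 ang 18.0
```

```bash
R='x'; python3 -m creep '[{"tx":1,"ty":-10,"tz":-2,"wx":0.05,"wz":0.1,"gripper":-1},{"tx":3,"ty":-24,"tz":-4,"wx":0.106,"wy":-0.017,"wz":0.2,"gripper":-1},{"tx":5.2,"ty":-44.4,"tz":-7.9,"wx":0.106,"wy":-0.017,"wz":0.3,"gripper":-1},{"tx":5.2,"ty":-44.4,"tz":-7.9,"wx":0.106,"wy":-0.017,"wz":0.3,"gripper":-1},{"tx":5.2,"ty":-44.4,"tz":-7.9,"wx":0.106,"wy":-0.017,"wz":0.3,"gripper":-1},{"tx":5.2,"ty":-44.4,"tz":-7.9,"wx":0.106,"wy":-0.017,"wz":0.3,"gripper":-1},{"tx":5.2,"ty":-44.4,"tz":-7.9,"wx":0.106,"wy":-0.017,"wz":0.3,"gripper":-1},{"tx":5.2,"ty":-44.4,"tz":-7.9,"wx":0.106,"wy":-0.017,"wz":0.3,"gripper":-1}]'
python3 - <<'E'
from go import *
st()
M=down(-.45,.3); to(M,np.array([544.2,282.4,82])-110*M[:,0])
E
```

```text
0.25 q [ 1.08  0.34  1.52  0.    1.28 -0.15] p [176.4 494.3 226.4] F [ 0.5 -0.2  0.7] w 91.8
tx [-0.    -0.001 -1.   ] tz [ 0.336  0.942 -0.001]
t [  5.75 -44.44  -7.88] w [ 0.106 -0.017  0.3  ] | TCP target [568.4 270.7 168.9] dist 455.0 ang 18.0validation failed for argument at $[0]...
```

```bash
python3 -m creep '[{"tx":1,"ty":-10,"tz":-2,"wx":0.05,"wy":0,"wz":0.1,"gripper":-1},{"tx":3,"ty":-24,"tz":-4,"wx":0.106,"wy":-0.017,"wz":0.2,"gripper":-1},{"tx":5.2,"ty":-44.4,"tz":-7.9,"wx":0.106,"wy":-0.017,"wz":0.3,"gripper":-1},{"tx":5.2,"ty":-44.4,"tz":-7.9,"wx":0.106,"wy":-0.017,"wz":0.3,"gripper":-1},{"tx":5.2,"ty":-44.4,"tz":-7.9,"wx":0.106,"wy":-0.017,"wz":0.3,"gripper":-1},{"tx":5.2,"ty":-44.4,"tz":-7.9,"wx":0.106,"wy":-0.017,"wz":0.3,"gripper":-1},{"tx":5.2,"ty":-44.4,"tz":-7.9,"wx":0.106,"wy":-0.017,"wz":0.3,"gripper":-1},{"tx":5.2,"ty":-44.4,"tz":-7.9,"wx":0.106,"wy":-0.017,"wz":0.3,"gripper":-1}]'
python3 - <<'E'
from go import *
st()
M=down(-.45,.3); to(M,np.array([544.2,282.4,82])-110*M[:,0])
E
```

```text
time: 0.92
tool_pos: [465.6, 328.7, 188.3]
tcp_rot: [1.567, 1.27, 2.688]
contact_force: [0.1, 1.1, 0.5]
grip_width: 91.7
0.92 q [ 0.36  0.56  1.32  0.22  1.47 -0.81] p [465.6 328.7 188.3] F [0.1 1.1 0.5] w 91.7
tx [-0.266  0.13  -0.955] tz [0.435 0.9   0.001]
t [ -1.64 -11.82  -0.75] w [ 0.     0.001 -0.001] | TCP target [568.4 270.7 168.9] dist 120.0 ang 0.0
```

```bash
python3 -m creep '[{"tx":-1.6,"ty":-11.8,"tz":-0.75,"wx":0,"wy":0,"wz":0,"gripper":-1},{"tx":-1.6,"ty":-11.8,"tz":-0.75,"wx":0,"wy":0,"wz":0,"gripper":-1},{"tx":-1.6,"ty":-11.8,"tz":-0.75,"wx":0,"wy":0,"wz":0,"gripper":-1},{"tx":-1.6,"ty":-11.8,"tz":-0.75,"wx":0,"wy":0,"wz":0,"gripper":-1},{"tx":-1.6,"ty":-11.8,"tz":-0.75,"wx":0,"wy":0,"wz":0,"gripper":-1},{"tx":1,"ty":-11.8,"tz":-0.75,"wx":0,"wy":0,"wz":0,"gripper":-1},{"tx":4,"ty":-11.8,"tz":-0.75,"wx":0,"wy":0,"wz":0,"gripper":-1},{"tx":5,"ty":-11.8,"tz":-0.75,"wx":0,"wy":0,"wz":0,"gripper":-1}]'
python3 - <<'E'
from go import *
st()
f,W,c=cloud("side"); cv2.imwrite("pics/s1.png",cv2.resize(f[60:230,130:400,::-1],None,fx=2.9,fy=2.9))
f,W,c=cloud("wrist"); cv2.imwrite("pics/w1.png",f[:,:,::-1])
M=down(-.45,.3); to(M,np.array([544.2,282.4,82]))
E
```

```text
time: 1.58
tool_pos: [545.4, 281.7, 103.0]
tcp_rot: [1.579, 1.266, 2.702]
contact_force: [-0.4, 0.3, -1.0]
grip_width: 92.0
1.58 q [ 0.25  0.74  1.23  0.2   1.41 -0.93] p [545.4 281.7 103. ] F [-0.4  0.3 -1. ] w 92.0
tx [-0.272  0.128 -0.954] tz [ 0.433  0.901 -0.003]
t [ 4.13 -0.46 -0.03] w [ 0.002 -0.002 -0.004] | TCP target [539.1 284.8  63.8] dist 42.0 ang 0.0
```

View pics/w1.png

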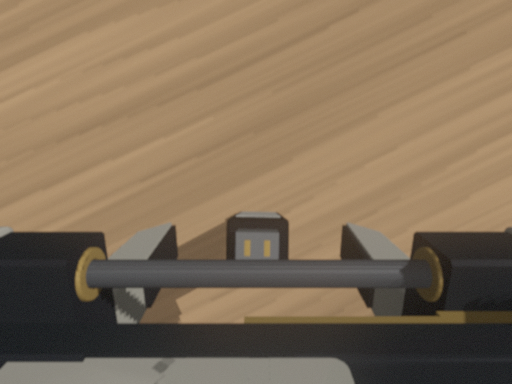

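View pics/s1.png

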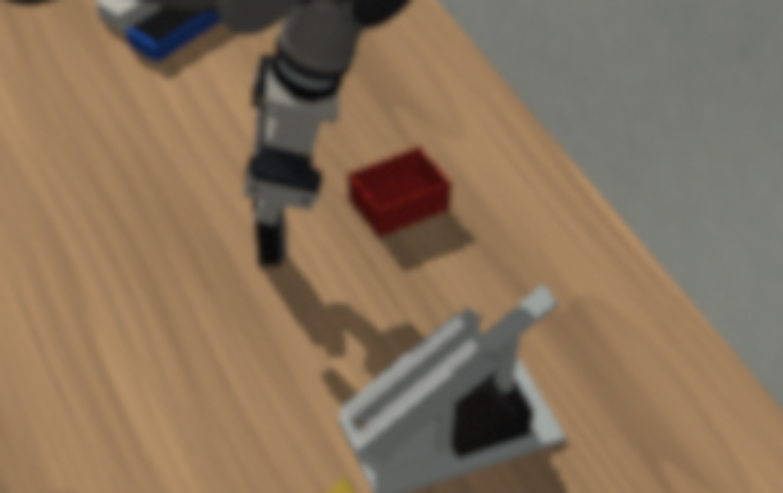

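The wrist view shows the pack centred between the fingers at (258,240) and square to them. Now descend and close.

```bash
python3 -m creep '[{"tx":2,"ty":-0.4,"tz":0,"wx":0,"wy":0,"wz":0,"gripper":-1},{"tx":4.1,"ty":-0.4,"tz":0,"wx":0,"wy":0,"wz":0,"gripper":-1},{"tx":4.1,"ty":-0.4,"tz":0,"wx":0,"wy":0,"wz":0,"gripper":-0.5},{"tx":4.1,"ty":-0.4,"tz":0,"wx":0,"wy":0,"wz":0,"gripper":1},{"tx":4.1,"ty":-0.4,"tz":0,"wx":0,"wy":0,"wz":0,"gripper":1},{"tx":4.1,"ty":-0.4,"tz":0,"wx":0,"wy":0,"wz":0,"gripper":1},{"tx":4.1,"ty":-0.4,"tz":0,"wx":0,"wy":0,"wz":0,"gripper":1},{"tx":4.1,"ty":-0.4,"tz":0,"wx":0,"wy":0,"wz":0,"gripper":1}]'
python3 - <<'E'
from go import *
st()
E
```

```text
time: 2.35
tool_pos: [542.1, 284.7, 66.6]
tcp_rot: [1.563, 1.272, 2.685]
contact_force: [0.1, 0.1, 0.3]
grip_width: 56.7
2.35 q [ 0.26  0.77  1.28  0.2   1.33 -0.94] p [542.1 284.7  66.6] F [0.1 0.1 0.3] w 56.7
tx [-0.264  0.13  -0.956] tz [0.435 0.9   0.002]
```

```bash
python3 -m creep '[{"tx":0,"ty":0,"tz":0,"wx":0,"wy":0,"wz":0,"gripper":1},{"tx":0,"ty":0,"tz":0,"wx":0,"wy":0,"wz":0,"gripper":1},{"tx":0,"ty":0,"tz":0,"wx":0,"wy":0,"wz":0,"gripper":1},{"tx":0,"ty":0,"tz":0,"wx":0,"wy":0,"wz":0,"gripper":1},{"tx":0,"ty":0,"tz":0,"wx":0,"wy":0,"wz":0,"gripper":1}]'
python3 - <<'E'
from go import *
st()
M=down(-.45,-.6); to(M,np.array([541,283.5,125]))
M=down(-.45,-1.2); to(M,np.array([541,283.5,110]))
E
```

```text
time: 2.77
tool_pos: [541.5, 284.6, 65.7]
tcp_rot: [1.568, 1.27, 2.689]
contact_force: [-0.7, -0.3, 0.6]
grip_width: 36.1
2.77 q [ 0.26  0.77  1.28  0.2   1.33 -0.94] p [541.5 284.6  65.7] F [-0.7 -0.3  0.6] w 36.1
tx [-0.266  0.129 -0.955] tz [0.435 0.901 0.001]
t [-4.49  0.26 -0.11] w [ 0.     0.001 -0.9  ] | TCP target [550.7 278.8 109.3] dist 45.0 ang 52.0
t [-4.1  -0.59 -0.11] w [-0.     0.001 -1.5  ] | TCP target [556.9 275.8 103.1] dist 41.0 ang 86.0
```

Gripped at 36.1 mm, which matches the pack's width. Now lift and tilt.

```bash
python3 -m creep '[{"tx":-2.5,"ty":0.7,"tz":0,"wx":0,"wy":0,"wz":0,"gripper":1},{"tx":-4.5,"ty":0.5,"tz":-0.1,"wx":0,"wy":0,"wz":-0.12,"gripper":1},{"tx":-4.5,"ty":0.4,"tz":-0.1,"wx":0,"wy":0,"wz":-0.24,"gripper":1},{"tx":-4.5,"ty":0.3,"tz":-0.1,"wx":0,"wy":0,"wz":-0.36,"gripper":1},{"tx":-4.5,"ty":0.3,"tz":-0.1,"wx":0,"wy":0,"wz":-0.48,"gripper":1},{"tx":-4.5,"ty":0.3,"tz":-0.1,"wx":0,"wy":0,"wz":-0.6,"gripper":1},{"tx":-4.5,"ty":0.3,"tz":-0.1,"wx":0,"wy":0,"wz":-0.72,"gripper":1},{"tx":-4.5,"ty":0.3,"tz":-0.1,"wx":0,"wy":0,"wz":-0.84,"gripper":1}]'
python3 - <<'E'
from go import *
st()
M=down(-.45,-.9); to(M,np.array([541,283.5,100]))
E
```

```text
time: 3.43
tool_pos: [549.5, 278.9, 109.5]
tcp_rot: [-1.571, 1.055, -0.451]
contact_force: [-0.8, -1.7, -2.9]
grip_width: 35.8
3.43 q [ 0.56  0.54  1.7  -0.67  0.73 -0.09] p [549.5 278.9 109.5] F [-0.8 -1.7 -2.9] w 35.8
tx [ 0.444 -0.215 -0.87 ] tz [ 0.435  0.9   -0.   ]
t [2.11 0.59 0.04] w [-0.    -0.    -0.384] | TCP target [554.4 277.   88.2] dist 22.0 ang 22.0
```

```bash
python3 -m creep '[{"tx":2.5,"ty":1.4,"tz":0,"wx":0,"wy":0,"wz":0,"gripper":1},{"tx":4.5,"ty":2.5,"tz":0,"wx":0,"wy":0,"wz":0,"gripper":1},{"tx":4.8,"ty":2.7,"tz":0,"wx":0,"wy":0,"wz":0,"gripper":1},{"tx":4.8,"ty":2.7,"tz":0,"wx":0,"wy":0,"wz":0,"gripper":1}]'
python3 - <<'E'
from go import *
st()
f,W,c=cloud("scene"); cv2.imwrite("pics/s2.png",cv2.resize(f[200:384,200:420,::-1],None,fx=3,fy=3))
E
```

```text
time: 3.77
tool_pos: [549.3, 277.7, 52.5]
tcp_rot: [-1.581, 1.061, -0.461]
contact_force: [-0.1, -0.2, -1.5]
grip_width: 35.8
3.77 q [ 0.56  0.63  1.73 -0.76  0.64  0.03] p [549.3 277.7  52.5] F [-0.1 -0.2 -1.5] w 35.8
tx [ 0.437 -0.217 -0.873] tz [ 0.437  0.899 -0.005]
```

View pics/s2.png

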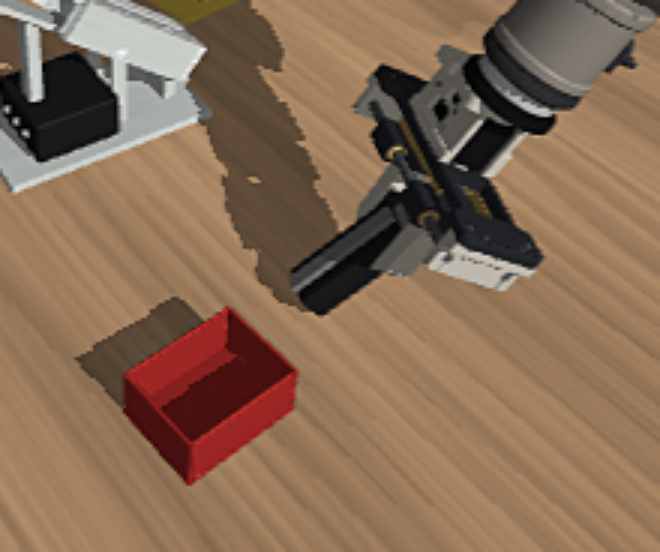

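The pack hangs tilted with its rib up and its tail near the desk, at crop pixel (310,305). Now I'll pivot it in the grip by pressing it along the arc.

```bash
python3 -m creep '[{"tx":0.2,"ty":0.7,"tz":0,"wx":0,"wy":0,"wz":0,"gripper":1},{"tx":0.4,"ty":1.4,"tz":0,"wx":0,"wy":0,"wz":0,"gripper":1},{"tx":0.6,"ty":2,"tz":0,"wx":0,"wy":0,"wz":0,"gripper":1},{"tx":0.9,"ty":2.7,"tz":0,"wx":0,"wy":0,"wz":0,"gripper":1}]'
python3 - <<'E'
from go import *
st()
f,W,c=cloud("scene"); cv2.imwrite("pics/s3.png",cv2.resize(f[200:384,200:420,::-1],None,fx=3,fy=3))
E
```

```text
time: 4.15
tool_pos: [534.1, 286.7, 35.2]
tcp_rot: [-1.569, 1.056, -0.452]
contact_force: [-3.1, -0.3, 8.0]
grip_width: 36.2
4.15 q [ 0.59  0.65  1.76 -0.82  0.62  0.13] p [534.1 286.7  35.2] F [-3.1 -0.3  8. ] w 36.2
tx [ 0.443 -0.215 -0.87 ] tz [0.438 0.899 0.001]
```

View pics/s3.png

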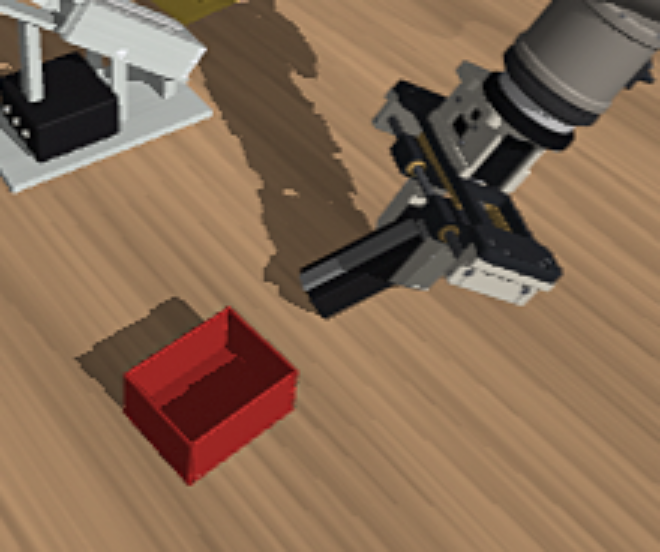

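It is pivoting with only 8 N of contact. Continuing to the end of the arc, then opening.

```bash
python3 -m creep '[{"tx":0.3,"ty":0.6,"tz":0,"wx":0,"wy":0,"wz":0,"gripper":1},{"tx":0.6,"ty":1.1,"tz":0,"wx":0,"wy":0,"wz":0,"gripper":1},{"tx":1.0,"ty":1.7,"tz":0,"wx":0,"wy":0,"wz":0,"gripper":1},{"tx":1.4,"ty":2.2,"tz":0,"wx":0,"wy":0,"wz":0,"gripper":1},{"tx":1.4,"ty":2.2,"tz":0,"wx":0,"wy":0,"wz":0,"gripper":1}]'
python3 - <<'E'
from go import *
st()
f,W,c=cloud("scene"); cv2.imwrite("pics/s4.png",cv2.resize(f[200:384,200:420,::-1],None,fx=3,fy=3))
E
```

```text
time: 4.62
tool_pos: [521.8, 292.5, 10.6]
tcp_rot: [-1.572, 1.059, -0.453]
contact_force: [-2.8, 2.3, 2.4]
grip_width: 35.9
4.62 q [ 0.61  0.69  1.79 -0.88  0.59  0.22] p [521.8 292.5  10.6] F [-2.8  2.3  2.4] w 35.9
tx [ 0.441 -0.215 -0.872] tz [ 0.436  0.9   -0.001]
```

View pics/s4.png

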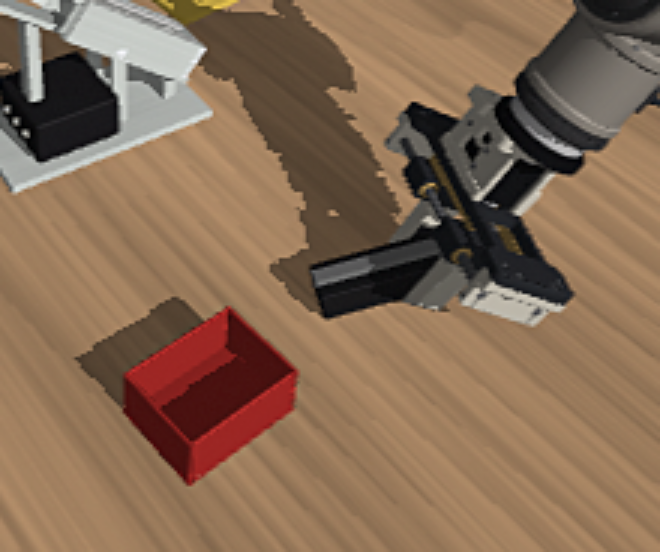

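```bash
python3 -m creep '[{"tx":0,"ty":0,"tz":0,"wx":0,"wy":0,"wz":0,"gripper":-1},{"tx":0,"ty":0,"tz":0,"wx":0,"wy":0,"wz":0,"gripper":-1},{"tx":0,"ty":0,"tz":0,"wx":0,"wy":0,"wz":0,"gripper":-1},{"tx":0,"ty":0,"tz":0,"wx":0,"wy":0,"wz":0,"gripper":-1},{"tx":-2,"ty":0,"tz":0,"wx":0,"wy":0,"wz":0,"gripper":-1},{"tx":-5,"ty":0,"tz":0,"wx":0,"wy":0,"wz":0,"gripper":-1},{"tx":-9,"ty":0,"tz":0,"wx":0,"wy":0,"wz":0,"gripper":-1},{"tx":-13,"ty":-1,"tz":0,"wx":0,"wy":0,"wz":0,"gripper":-1}]'
python3 - <<'E'
from go import *
st()
f,W,c=cloud("scene"); cv2.imwrite("pics/s5.png",cv2.resize(f[200:384,200:420,::-1],None,fx=3,fy=3)); np.savez("scene5.npz",f=f,W=W)
f,W,c=cloud("side"); cv2.imwrite("pics/d5.png",cv2.resize(f[60:230,130:400,::-1],None,fx=2.9,fy=2.9)); np.savez("side5.npz",f=f,W=W)
E
```

```text
time: 5.33
tool_pos: [470.5, 315.4, 127.7]
tcp_rot: [-1.583, 1.062, -0.463]
contact_force: [1.1, 0.8, 0.0]
grip_width: 84.6
5.33 q [ 0.71  0.47  1.76 -0.66  0.82  0.03] p [470.5 315.4 127.7] F [1.1 0.8 0. ] w 84.6
tx [ 0.436 -0.218 -0.873] tz [ 0.437  0.899 -0.006]
```

View pics/s5.png

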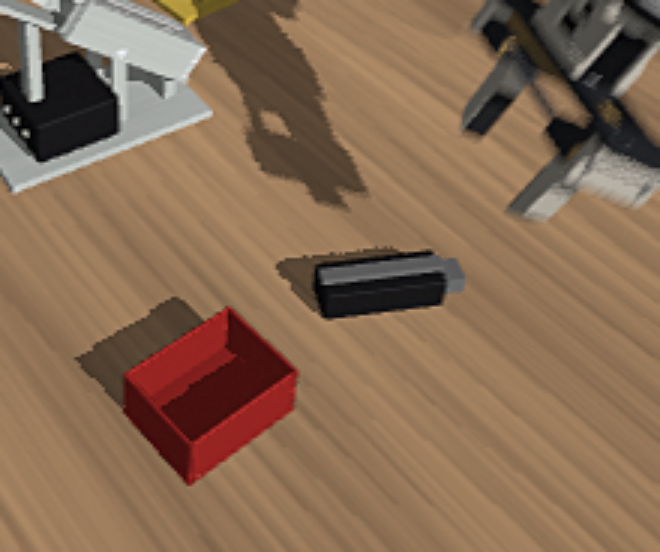

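View pics/d5.png

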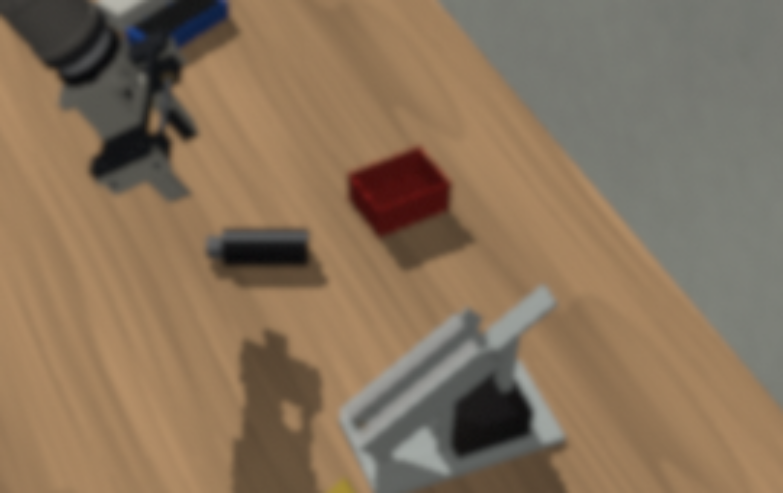

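Run:
```python
from fit import *
from go import *
def sel(W,lo,hi): return W[((W>lo)&(W<hi)).all(1)]
S=np.load("scene5.npz")["W"].reshape(-1,3); T=np.load("side5.npz")["W"].reshape(-1,3)
def Rp(y): return np.column_stack([[0,0,1],[-np.sin(y),np.cos(y),0],[-np.cos(y),-np.sin(y),0]])
for n,W in (("scene",S),("side",T),("both",np.vstack([S,T]))):
    w=sel(W,[430,210,6],[620,350,45]); print(len(w))
    f=lambda p: sdf((w-p[:3])@Rp(p[3]),PK)
    r=least_squares(f,[530,288,14,-.4],loss='soft_l1',f_scale=1.5,x_scale=[10,10,10,.1]); print(n,r.x,r.cost,np.median(abs(r.fun)))
x=r.x; y=x[3]
G=np.array([x[0],x[1],0])+15*np.array([np.cos(y),np.sin(y),0]); 
M=down(y,.3); G[2]=24
print("G",G); to(M,G-90*M[:,0]); to(M,G)
```

```text
829
scene [531.701 289.029  15.082  -0.453] 418.597843931759 0.7338747443448277
445
side [530.466 288.952  15.105  -0.442] 2043.0807865250695 1.5084247574390055
1274
both [531.4   289.019  15.045  -0.451] 2474.8015142088207 0.9228132337158002
G [544.901 282.482  24.   ]
t [ 8.69 -6.63 -0.22] w [-0.001  0.008  0.816] | TCP target [563.8 273.3  91.8] dist 109.0 ang 47.0
t [14.85 -0.07 -0.29] w [-0.001  0.008  0.816] | TCP target [539.8 284.9   5.8] dist 149.0 ang 47.0
```

```bash
python3 -m creep '[{"tx":1,"ty":-2,"tz":-0.2,"wx":0,"wy":0,"wz":0.12,"gripper":-1},{"tx":2,"ty":-4,"tz":-0.2,"wx":0,"wy":0,"wz":0.24,"gripper":-1},{"tx":4,"ty":-6.6,"tz":-0.2,"wx":0,"wy":0,"wz":0.36,"gripper":-1},{"tx":6,"ty":-6.6,"tz":-0.2,"wx":0,"wy":0,"wz":0.48,"gripper":-1},{"tx":8,"ty":-6.6,"tz":-0.2,"wx":0,"wy":0,"wz":0.6,"gripper":-1},{"tx":8.7,"ty":-6.6,"tz":-0.2,"wx":0,"wy":0.008,"wz":0.72,"gripper":-1},{"tx":8.7,"ty":-6.6,"tz":-0.2,"wx":0,"wy":0.008,"wz":0.816,"gripper":-1},{"tx":8.7,"ty":-6.6,"tz":-0.2,"wx":0,"wy":0.008,"wz":0.816,"gripper":-1}]'
python3 - <<'E'
from go import *
st()
f,W,c=cloud("wrist"); cv2.imwrite("pics/w6.png",f[:,:,::-1])
y=-.451; G=np.array([531.4,289,0])+15*np.array([np.cos(y),np.sin(y),0]); G[2]=24
M=down(y,.3); to(M,G-20*M[:,0]); to(M,G)
E
```

```text
time: 6.1
tool_pos: [563.8, 267.2, 82.6]
tcp_rot: [1.608, 1.259, 2.719]
contact_force: [0.1, 0.3, -0.1]
grip_width: 91.7
6.1 q [ 0.22  0.79  1.2   0.19  1.41 -0.94] p [563.8 267.2  82.6] F [ 0.1  0.3 -0.1] w 91.7
tx [-0.28   0.126 -0.952] tz [ 0.442  0.897 -0.011]
t [6.15 0.49 0.62] w [-0.011 -0.009 -0.011] | TCP target [545.2 282.3  25. ] dist 62.0 ang 1.0
t [8.15 0.47 0.64] w [-0.011 -0.009 -0.011] | TCP target [539.8 284.9   5.8] dist 82.0 ang 1.0
```

View pics/w6.png

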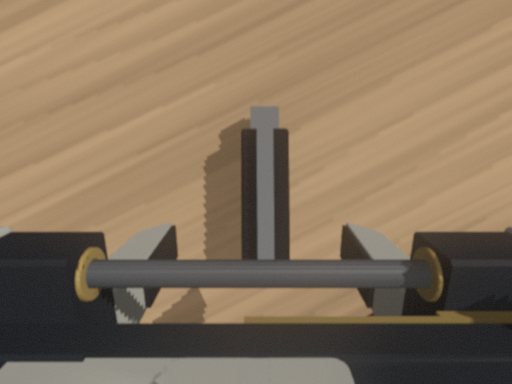

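The pack is well aligned, at column 265 against a finger centre of 259. I'll go down part way and re-measure.

```bash
python3 -m creep '[{"tx":2,"ty":0,"tz":0,"wx":0,"wy":0,"wz":0,"gripper":-1},{"tx":3.5,"ty":0,"tz":0,"wx":0,"wy":0,"wz":0,"gripper":-1},{"tx":3.5,"ty":0,"tz":0,"wx":0,"wy":0,"wz":0,"gripper":-1},{"tx":3.5,"ty":0,"tz":0,"wx":0,"wy":0,"wz":0,"gripper":-1}]'
python3 - <<'E'
from go import *
st()
y=-.451; G=np.array([531.4,289,0])+15*np.array([np.cos(y),np.sin(y),0]); G[2]=24
M=down(y,.3); to(M,G)
E
```

```text
time: 6.48
tool_pos: [551.4, 274.4, 50.7]
tcp_rot: [1.61, 1.265, 2.726]
contact_force: [-0.6, 0.1, -1.1]
grip_width: 92.0
6.48 q [ 0.24  0.8   1.26  0.19  1.33 -0.94] p [551.4 274.4  50.7] F [-0.6  0.1 -1.1] w 92.0
tx [-0.275  0.121 -0.954] tz [ 0.438  0.899 -0.012]
t [4.72 0.09 0.49] w [-0.005 -0.011 -0.005] | TCP target [539.8 284.9   5.8] dist 48.0 ang 1.0
```

```bash
python3 -m creep '[{"tx":2,"ty":0,"tz":0.45,"wx":0,"wy":-0.01,"wz":0,"gripper":-1},{"tx":4,"ty":0.1,"tz":0.45,"wx":0,"wy":-0.01,"wz":0,"gripper":-1},{"tx":4.6,"ty":0.1,"tz":0.45,"wx":0,"wy":-0.01,"wz":0,"gripper":0},{"tx":4.6,"ty":0.1,"tz":0.45,"wx":0,"wy":-0.01,"wz":0,"gripper":1},{"tx":4.6,"ty":0.1,"tz":0.45,"wx":0,"wy":-0.01,"wz":0,"gripper":1},{"tx":4.6,"ty":0.1,"tz":0.45,"wx":0,"wy":-0.01,"wz":0,"gripper":1},{"tx":4.6,"ty":0.1,"tz":0.45,"wx":0,"wy":-0.01,"wz":0,"gripper":1},{"tx":4.6,"ty":0.1,"tz":0.45,"wx":0,"wy":-0.01,"wz":0,"gripper":1}]'
python3 -m creep '[{"tx":0,"ty":0,"tz":0,"wx":0,"wy":0,"wz":0,"gripper":1},{"tx":0,"ty":0,"tz":0,"wx":0,"wy":0,"wz":0,"gripper":1},{"tx":0,"ty":0,"tz":0,"wx":0,"wy":0,"wz":0,"gripper":1},{"tx":0,"ty":0,"tz":0,"wx":0,"wy":0,"wz":0,"gripper":1}]'
python3 - <<'E'
from go import *
st()
E
```

```text
time: 7.15
tool_pos: [541.6, 284.5, 8.7]
tcp_rot: [1.568, 1.268, 2.682]
contact_force: [0.5, 0.2, -0.6]
grip_width: 56.6
time: 7.48
tool_pos: [540.8, 284.4, 7.8]
tcp_rot: [1.573, 1.266, 2.687]
contact_force: [-0.2, -1.5, 1.6]
grip_width: 36.0
7.48 q [ 0.26  0.84  1.32  0.21  1.22 -0.95] p [540.8 284.4   7.8] F [-0.2 -1.5  1.6] w 36.0
tx [-0.269  0.132 -0.954] tz [ 0.441  0.898 -0.001]
```

```bash
cat > ch.py <<'E'
from go import *
from fit import Rch
o0=dict(p=np.array([540.8,284.4,7.8]),r=[1.573,1.266,2.687])
def Rp(y): return np.column_stack([[0,0,1],[-np.sin(y),np.cos(y),0],[-np.cos(y),-np.sin(y),0]])
C0=R.from_euler('xyz',o0["r"]).as_matrix()
rel_p=C0.T@(np.array([531.4,289.0,14])-o0["p"]); rel_R=C0.T@Rp(-.451)
MO=np.array([643.3,-34.2,128]); RC=Rch(-.073)
RP=RC@np.column_stack([[0,0,1],[0,1,0],[-1,0,0]])
def tgt(xm,zoff,yoff=0):
    "pack mid at chute x=xm, z=14+zoff"
    M=RP@rel_R.T; P=MO+RC@np.array([xm,yoff,14+zoff])-M@rel_p
    print(xm,zoff,end=" "); to(M,P,grasp=False); return M,P
def packnow():
    o=get_obs(); C=R.from_euler('xyz',o["tcp_rot"]).as_matrix(); m=o["tool_pos"]+C@rel_p
    print("pack in chute: mid",RC.T@(m-MO),"\n axes",(RC.T@C@rel_R).round(3).tolist())
E
python3 - <<'E'
from ch import *
M,P=tgt(120,60); print(M[:,0],M[:,2],P)
E
```

```text
120 60 t [-32.88 -19.97 -21.82] w [-0.385 -0.014 -0.654] | TCP target [704.2 -38.7 261.7] dist 442.0 ang 44.0
[ 0.35  -0.025 -0.936] [0.078 0.997 0.003] [704.2   -38.697 261.749]
```

```bash
python3 -m creep '[{"tx":-3,"ty":0,"tz":0,"wx":0,"wy":0,"wz":0,"gripper":1},{"tx":-7,"ty":-1,"tz":0,"wx":0,"wy":0,"wz":0,"gripper":1},{"tx":-11,"ty":-2,"tz":0,"wx":-0.05,"wy":0,"wz":-0.1,"gripper":1},{"tx":-15,"ty":-3,"tz":-1,"wx":-0.1,"wy":0,"wz":-0.2,"gripper":1},{"tx":-19,"ty":-5,"tz":-3,"wx":-0.15,"wy":0,"wz":-0.3,"gripper":1},{"tx":-22,"ty":-7,"tz":-6,"wx":-0.2,"wy":0,"wz":-0.4,"gripper":1},{"tx":-25,"ty":-9,"tz":-9,"wx":-0.25,"wy":0,"wz":-0.5,"gripper":1},{"tx":-27,"ty":-11,"tz":-12,"wx":-0.3,"wy":-0.01,"wz":-0.58,"gripper":1}]'
python3 - <<'E'
from ch import *
st()
M,P=tgt(120,60)
E
```

```text
time: 8.15
tool_pos: [650.9, 110.7, 228.1]
tcp_rot: [-1.528, 1.282, -0.116]
contact_force: [0.9, -0.3, -1.9]
grip_width: 35.4
8.15 q [ 0.08  0.44  1.4  -0.06  1.01 -1.31] p [650.9 110.7 228.1] F [ 0.9 -0.3 -1.9] w 35.4
tx [ 0.283 -0.033 -0.959] tz [0.156 0.988 0.012]
120 60 t [ -1.23  -8.28 -13.89] w [-0.077 -0.016 -0.069] | TCP target [704.2 -38.7 261.7] dist 162.0 ang 6.0
```

```bash
python3 -m creep '[{"tx":-1.2,"ty":-3,"tz":-3,"wx":-0.04,"wy":-0.01,"wz":-0.04,"gripper":1},{"tx":-1.2,"ty":-5,"tz":-6.5,"wx":-0.077,"wy":-0.016,"wz":-0.07,"gripper":1},{"tx":-1.2,"ty":-7,"tz":-10,"wx":-0.077,"wy":-0.016,"wz":-0.07,"gripper":1},{"tx":-1.2,"ty":-8.3,"tz":-12.5,"wx":-0.077,"wy":-0.016,"wz":-0.07,"gripper":1},{"tx":-1.2,"ty":-8.3,"tz":-13.9,"wx":-0.077,"wy":-0.016,"wz":-0.07,"gripper":1},{"tx":-1.2,"ty":-8.3,"tz":-13.9,"wx":-0.077,"wy":-0.016,"wz":-0.07,"gripper":1},{"tx":-1.2,"ty":-8.3,"tz":-13.9,"wx":-0.077,"wy":-0.016,"wz":-0.07,"gripper":1}]'
python3 - <<'E'
from ch import *
st(); packnow()
tgt(120,60);tgt(90,6);tgt(48,3);tgt(48,0)
f,W,c=cloud("scene"); cv2.imwrite("pics/s7.png",cv2.resize(f[100:290,130:350,::-1],None,fx=3,fy=3)); np.savez("scene7.npz",f=f,W=W)
f,W,c=cloud("side"); cv2.imwrite("pics/d7.png",cv2.resize(f[100:270,200:400,::-1],None,fx=3.5,fy=3.5)); np.savez("side7.npz",f=f,W=W)
E
```

```text
time: 8.73
tool_pos: [703.1, -39.9, 257.6]
tcp_rot: [-1.557, 1.221, -0.072]
contact_force: [-0.5, 0.7, -2.2]
grip_width: 36.0
8.73 q [-0.18  0.46  1.3   0.04  1.03 -1.68] p [703.1 -39.9 257.6] F [-0.5  0.7 -2.2] w 36.0
tx [ 0.342 -0.025 -0.939] tz [0.084 0.996 0.005]
pack in chute: mid [116.682  -1.183  71.423] 
 axes [[0.008, 0.006, -1.0], [0.003, 1.0, 0.006], [1.0, -0.003, 0.008]]
120 60 t [-0.36 -0.24  0.13] w [-0.007 -0.001 -0.008] | TCP target [704.2 -38.7 261.7] dist 4.0 ang 1.0
90 6 t [5.7  0.95 0.11] w [-0.007 -0.001 -0.008] | TCP target [713.8 -39.4 200.7] dist 58.0 ang 1.0
48 3 t [7.28 4.86 0.06] w [-0.007 -0.001 -0.008] | TCP target [682.6 -37.1 172.5] dist 88.0 ang 1.0
48 0 t [7.57 4.76 0.06] w [-0.007 -0.001 -0.008] | TCP target [684.5 -37.3 170.1] dist 89.0 ang 1.0
```

View pics/s7.png

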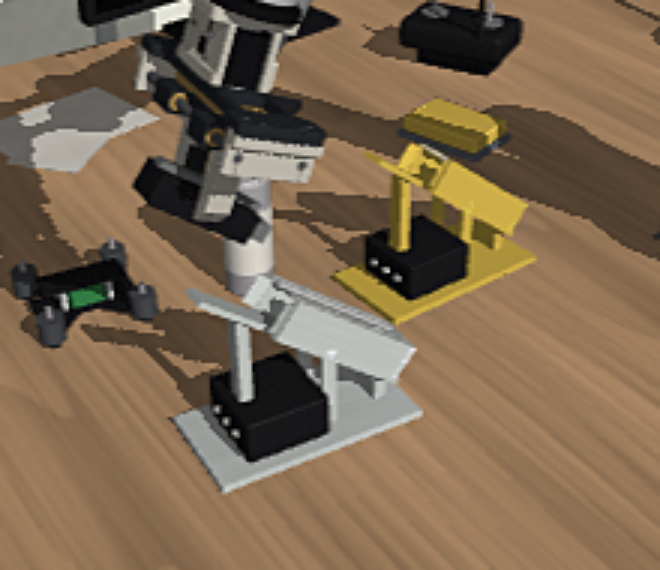

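View pics/d7.png

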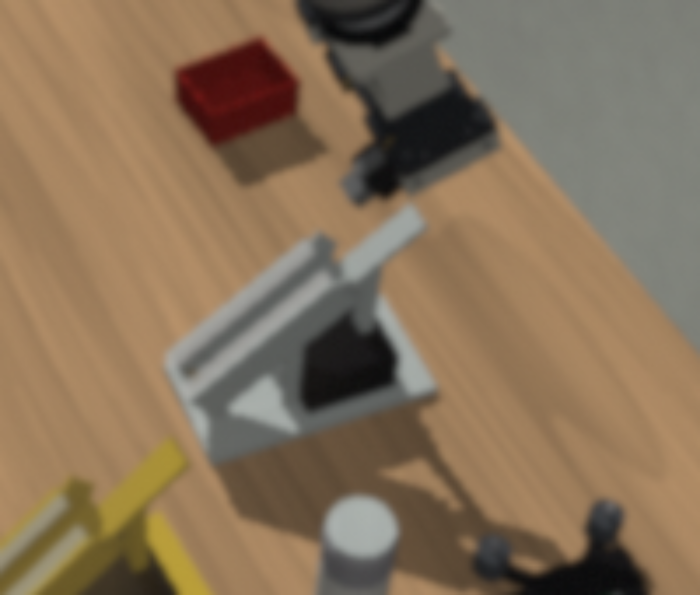

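The pack is held nose-down and parallel to the tongue. Lower to just above it.

```bash
python3 -m creep '[{"tx":2.5,"ty":0.3,"tz":0.1,"wx":-0.007,"wy":0,"wz":-0.008,"gripper":1},{"tx":4.5,"ty":0.7,"tz":0.1,"wx":-0.007,"wy":0,"wz":-0.008,"gripper":1},{"tx":5.7,"ty":0.9,"tz":0.1,"wx":-0.007,"wy":0,"wz":-0.008,"gripper":1},{"tx":5.7,"ty":0.9,"tz":0.1,"wx":-0.007,"wy":0,"wz":-0.008,"gripper":1},{"tx":5.7,"ty":0.9,"tz":0.1,"wx":-0.007,"wy":0,"wz":-0.008,"gripper":1}]'
python3 - <<'E'
from ch import *
from fit import *
st(); packnow()
tgt(90,4);tgt(48,2);tgt(48,0)
f,W,c=cloud("scene"); cv2.imwrite("pics/s8.png",cv2.resize(f[140:270,160:290,::-1],None,fx=4.5,fy=4.5,interpolation=cv2.INTER_CUBIC)); A=W
f,W,c=cloud("side"); cv2.imwrite("pics/d8.png",cv2.resize(f[130:240,240:360,::-1],None,fx=5,fy=5,interpolation=cv2.INTER_CUBIC))
for n,W in (("scene",A),("side",W)):
    q=(W.reshape(-1,3)-MO)@RC
    m=(q[:,0]>20)&(q[:,0]<66)&(abs(q[:,1])<24)&(q[:,2]>2.5)&(q[:,2]<50)
    q=q[m]; print(n,len(q)); 
    for a,b in ((25,48),(48,66)):
        t=q[(q[:,0]>a)&(q[:,0]<b)]
        if len(t): print(a,b,len(t),np.percentile(t,[3,50,97],axis=0))
E
```

```text
time: 9.25
tool_pos: [714.9, -37.8, 201.6]
tcp_rot: [-1.566, 1.212, -0.07]
contact_force: [0.0, 1.0, -1.8]
grip_width: 36.1
9.25 q [-0.18  0.52  1.36  0.05  0.9  -1.69] p [714.9 -37.8 201.6] F [ 0.   1.  -1.8] w 36.1
tx [ 0.351 -0.025 -0.936] tz [0.075 0.997 0.002]
pack in chute: mid [91.322  1.634 20.072] 
 axes [[-0.001, -0.003, -1.0], [-0.001, 1.0, -0.003], [1.0, 0.001, -0.001]]
90 4 t [ 0.24  0.06 -0.17] w [ 0.003 -0.     0.001] | TCP target [715.  -39.5 199.2] dist 3.0 ang 0.0
48 2 t [ 1.69  4.01 -0.18] w [ 0.003 -0.     0.001] | TCP target [683.2 -37.2 171.7] dist 44.0 ang 0.0
48 0 t [ 1.88  3.95 -0.18] w [ 0.003 -0.     0.001] | TCP target [684.5 -37.3 170.1] dist 44.0 ang 0.0
scene 96
25 48 28 [[33.319  9.909 14.915]
 [39.317 14.483 22.91 ]
 [47.241 16.299 29.911]]
48 66 68 [[51.255  1.199 10.609]
 [59.322 19.855 30.825]
 [65.737 22.802 41.936]]
side 129
25 48 49 [[ 29.303 -13.909   3.714]
 [ 41.89   -2.965  27.967]
 [ 47.71   11.256  34.195]]
48 66 80 [[ 49.211 -16.731  11.158]
 [ 58.891  -6.4    34.465]
 [ 65.617  17.727  44.176]]
```

View pics/s8.png

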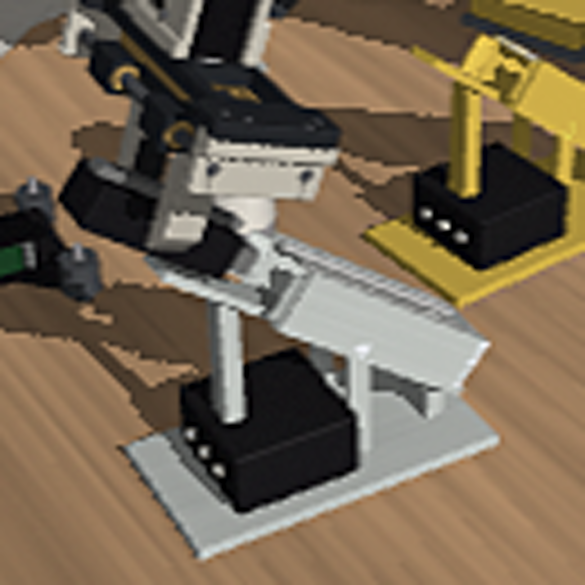

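View pics/d8.png

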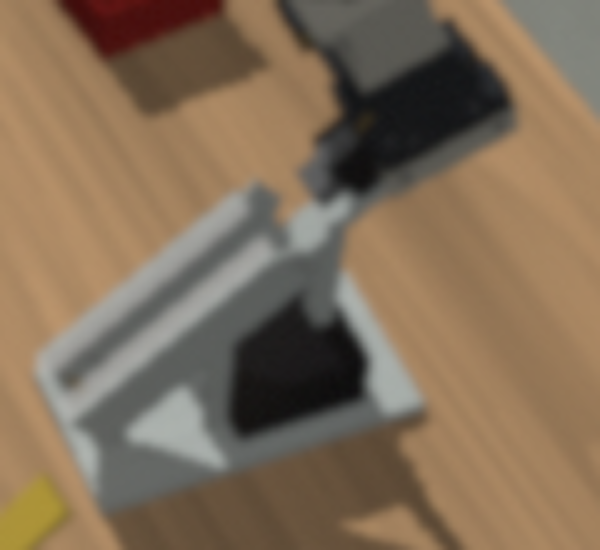

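```bash
python3 -m creep '[{"tx":0.5,"ty":0.7,"tz":-0.18,"wx":0.003,"wy":0,"wz":0,"gripper":1},{"tx":0.9,"ty":1.8,"tz":-0.18,"wx":0.003,"wy":0,"wz":0,"gripper":1},{"tx":1.3,"ty":2.9,"tz":-0.18,"wx":0.003,"wy":0,"wz":0,"gripper":1},{"tx":1.7,"ty":4,"tz":-0.18,"wx":0.003,"wy":0,"wz":0,"gripper":1},{"tx":1.7,"ty":4,"tz":-0.18,"wx":0.003,"wy":0,"wz":0,"gripper":1},{"tx":1.7,"ty":4,"tz":-0.18,"wx":0.003,"wy":0,"wz":0,"gripper":1}]'
python3 - <<'E'
from ch import *
from fit import *
st(); packnow()
tgt(45,1);tgt(45,0);tgt(45,-1)
f,W,c=cloud("scene"); cv2.imwrite("pics/s9.png",cv2.resize(f[140:270,160:290,::-1],None,fx=4.5,fy=4.5,interpolation=cv2.INTER_CUBIC)); A=W
f,W,c=cloud("side"); cv2.imwrite("pics/d9.png",cv2.resize(f[130:240,240:360,::-1],None,fx=5,fy=5,interpolation=cv2.INTER_CUBIC))
E
```

```text
time: 9.85
tool_pos: [684.0, -38.2, 173.5]
tcp_rot: [-1.564, 1.208, -0.072]
contact_force: [0.1, 0.3, -2.2]
grip_width: 35.8
9.85 q [-0.19  0.49  1.5   0.06  0.79 -1.71] p [684.  -38.2 173.5] F [ 0.1  0.3 -2.2] w 35.8
tx [ 0.354 -0.026 -0.935] tz [0.079 0.997 0.003]
pack in chute: mid [49.778 -1.    16.829] 
 axes [[-0.004, 0.001, -1.0], [0.001, 1.0, 0.001], [1.0, -0.001, -0.004]]
45 1 t [0.32 0.4  0.1 ] w [-0.001 -0.001  0.004] | TCP target [681.5 -37.  169.1] dist 5.0 ang 0.0
45 0 t [0.42 0.37 0.1 ] w [-0.001 -0.001  0.004] | TCP target [682.1 -37.1 168.3] dist 6.0 ang 0.0
45 -1 t [0.51 0.34 0.1 ] w [-0.001 -0.001  0.004] | TCP target [682.7 -37.1 167.5] dist 6.0 ang 0.0
```

View pics/s9.png

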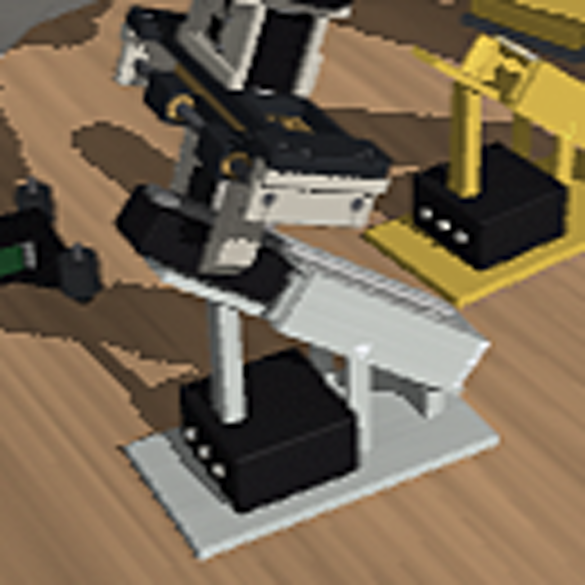

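View pics/d9.png

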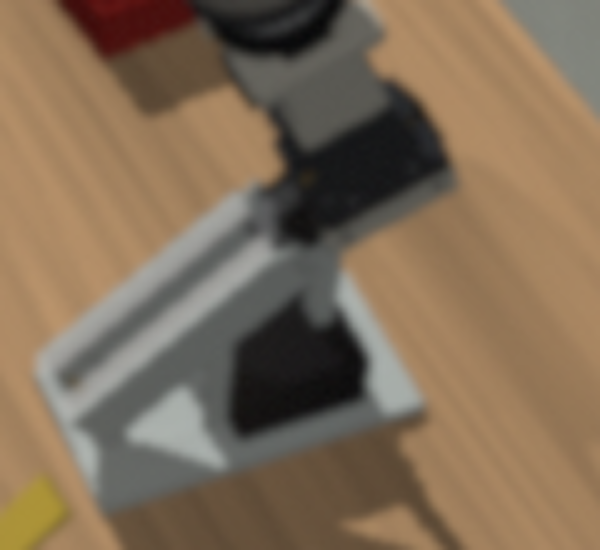

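```bash
python3 -m creep '[{"tx":0.3,"ty":0.3,"tz":0.1,"wx":0,"wy":0,"wz":0,"gripper":1},{"tx":0.42,"ty":0.33,"tz":0.1,"wx":0,"wy":0,"wz":0,"gripper":1},{"tx":0.42,"ty":0.33,"tz":0.1,"wx":0,"wy":0,"wz":0,"gripper":1}]'
python3 - <<'E'
from ch import *
st(); packnow()
E
```

```text
time: 10.2
tool_pos: [681.9, -36.9, 166.5]
tcp_rot: [-1.563, 1.211, -0.071]
contact_force: [0.1, -0.1, -2.4]
grip_width: 36.1
10.2 q [-0.18  0.5   1.51  0.06  0.78 -1.71] p [681.9 -36.9 166.5] F [ 0.1 -0.1 -2.4] w 36.1
tx [ 0.351 -0.025 -0.936] tz [0.079 0.997 0.003]
pack in chute: mid [43.784  0.145 12.707] 
 axes [[-0.001, 0.001, -1.0], [0.001, 1.0, 0.001], [1.0, -0.001, -0.001]]
```

```bash
python3 -m creep '[{"tx":0.1,"ty":-0.03,"tz":0,"wx":0,"wy":0,"wz":0,"gripper":1},{"tx":0.2,"ty":-0.06,"tz":0,"wx":0,"wy":0,"wz":0,"gripper":1},{"tx":0.2,"ty":-0.06,"tz":0,"wx":0,"wy":0,"wz":0,"gripper":1}]'
python3 - <<'E'
from ch import *
st(); packnow()
f,W,c=cloud("scene"); cv2.imwrite("pics/s10.png",cv2.resize(f[160:230,180:260,::-1],None,fx=8,fy=8,interpolation=cv2.INTER_CUBIC)); A=W
E
```

```text
time: 10.45
tool_pos: [682.8, -37.1, 166.1]
tcp_rot: [-1.563, 1.211, -0.072]
contact_force: [-7.3, 1.0, 5.1]
grip_width: 35.8
10.45 q [-0.18  0.5   1.51  0.06  0.78 -1.71] p [682.8 -37.1 166.1] F [-7.3  1.   5.1] w 35.8
tx [ 0.351 -0.025 -0.936] tz [0.079 0.997 0.003]
pack in chute: mid [44.196  0.063 11.851] 
 axes [[-0.001, 0.0, -1.0], [0.001, 1.0, 0.0], [1.0, -0.001, -0.001]]
```

View pics/s10.png

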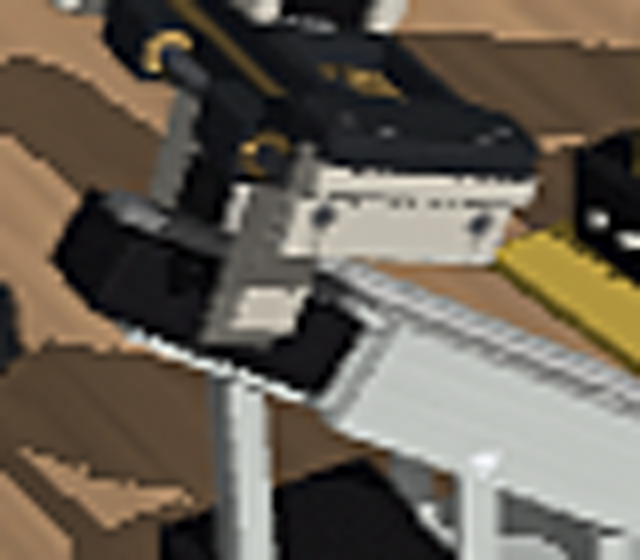

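Contact is about 10 N along the floor normal, so the pack rests on the tongue with its nose in the mouth. Release.

```bash
python3 -m creep '[{"tx":0,"ty":0,"tz":0,"wx":0,"wy":0,"wz":0,"gripper":-1},{"tx":0,"ty":0,"tz":0,"wx":0,"wy":0,"wz":0,"gripper":-1},{"tx":0,"ty":0,"tz":0,"wx":0,"wy":0,"wz":0,"gripper":-1},{"tx":0,"ty":0,"tz":0,"wx":0,"wy":0,"wz":0,"gripper":-1},{"tx":0,"ty":0,"tz":0,"wx":0,"wy":0,"wz":0,"gripper":-1},{"tx":0,"ty":0,"tz":0,"wx":0,"wy":0,"wz":0,"gripper":-1}]'
python3 - <<'E'
from ch import *
st()
f,W,c=cloud("scene"); cv2.imwrite("pics/s11.png",cv2.resize(f[150:270,170:290,::-1],None,fx=5,fy=5,interpolation=cv2.INTER_CUBIC)); A=W
f,W,c=cloud("side"); cv2.imwrite("pics/d11.png",cv2.resize(f[130:240,240:360,::-1],None,fx=5,fy=5,interpolation=cv2.INTER_CUBIC))
E
```

```text
time: 11.0
tool_pos: [683.4, -37.2, 165.2]
tcp_rot: [-1.563, 1.21, -0.072]
contact_force: [-0.6, -0.9, 0.3]
grip_width: 71.3
11.0 q [-0.18  0.5   1.51  0.06  0.77 -1.71] p [683.4 -37.2 165.2] F [-0.6 -0.9  0.3] w 71.3
tx [ 0.352 -0.025 -0.936] tz [0.079 0.997 0.003]
```

View pics/s11.png

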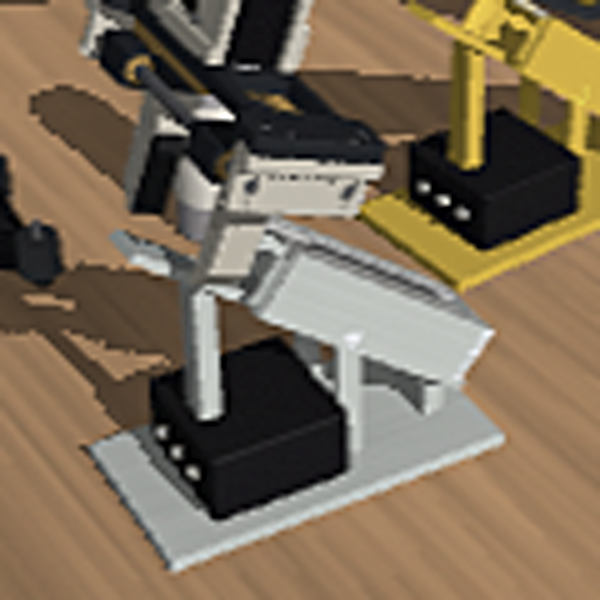

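View pics/d11.png

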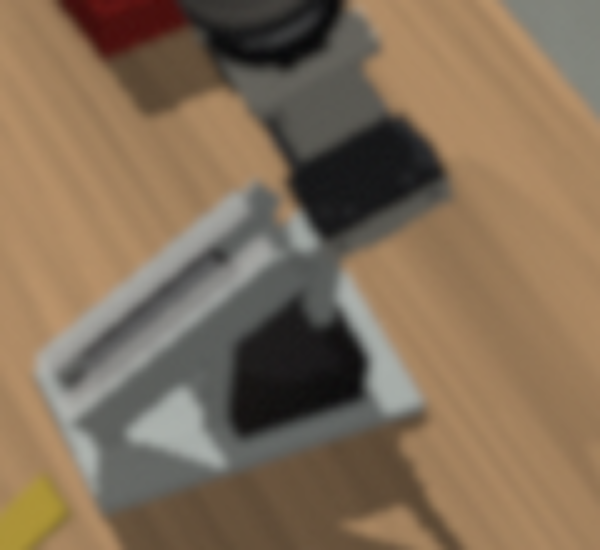

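The pack slid in, and the rib shows in the roof slot. Retract and verify.

```bash
python3 -m creep '[{"tx":0,"ty":0,"tz":0,"wx":0,"wy":0,"wz":0,"gripper":-1},{"tx":0,"ty":0,"tz":0,"wx":0,"wy":0,"wz":0,"gripper":-1},{"tx":-3,"ty":-1,"tz":0,"wx":0,"wy":0,"wz":0,"gripper":-1},{"tx":-7,"ty":-2,"tz":0,"wx":0,"wy":0,"wz":0,"gripper":-1},{"tx":-11,"ty":-3,"tz":0,"wx":0,"wy":0,"wz":0,"gripper":-1},{"tx":-14,"ty":-4,"tz":0,"wx":0,"wy":0,"wz":0,"gripper":-1},{"tx":-17,"ty":-4,"tz":0,"wx":0,"wy":0,"wz":0,"gripper":-1},{"tx":-20,"ty":-4,"tz":0,"wx":0,"wy":0,"wz":0,"gripper":-1}]'
python3 - <<'E'
from ch import *
st()
for k in ("scene","side"):
    f,W,c=cloud(k)
    cv2.imwrite(f"pics/{k}12.png",cv2.resize(f[150:270,170:290,::-1] if k=="scene" else f[130:240,240:360,::-1],None,fx=5,fy=5,interpolation=cv2.INTER_CUBIC))
    q=(W.reshape(-1,3)-MO)@RC; col=f.reshape(-1,3)
    m=(q[:,0]>-155)&(q[:,0]<5)&(abs(q[:,1])<7)
    q=q[m]
    for a in range(-155,5,10):
        t=q[(q[:,0]>=a)&(q[:,0]<a+10)]
        if len(t): print(k,a,len(t),np.median(t,0))
    P=W.reshape(-1,3)
    for nm,lo,hi in (("box",[640,230,8],[790,350,60]),("drone",[620,-400,8],[790,-230,60]),("can",[490,-300,60],[580,-215,200])):
        w=P[((P>lo)&(P<hi)).all(1)]; S0=np.load(f"{k}.npz")["W"].reshape(-1,3); v=S0[((S0>lo)&(S0<hi)).all(1)]
        print(nm,w.mean(0)-v.mean(0))
E
```

```text
time: 11.77
tool_pos: [649.9, -35.0, 368.3]
tcp_rot: [-1.564, 1.21, -0.072]
contact_force: [0.8, 0.3, -0.2]
grip_width: 91.8
11.77 q [-0.19  0.31  1.25  0.05  1.23 -1.69] p [649.9 -35.  368.3] F [ 0.8  0.3 -0.2] w 91.8
tx [ 0.353 -0.025 -0.935] tz [0.079 0.997 0.003]
scene -155 25 [-150.248   -0.173  -28.958]
scene -145 16 [-141.119    0.037  -40.397]
scene -135 9 [-130.621    0.672  -47.378]
scene -125 3 [-117.076    1.719   34.185]
scene -115 3 [-109.912   -3.031   34.72 ]
scene -105 4 [-101.592    0.01    34.137]
scene -95 2 [-90.28   0.28  34.51]
scene -85 5 [-78.951   1.362 -35.211]
scene -75 19 [-68.682  -1.142 -38.646]
scene -65 14 [-59.938  -2.22  -45.851]
scene -55 18 [-49.819   1.408 -54.36 ]
scene -45 32 [-38.651  -0.942 -64.172]
scene -35 22 [ -31.367   -0.693 -125.505]
scene -25 52 [ -18.48     0.493 -106.057]
scene -15 34 [-10.014   0.624 -86.611]
scene -5 33 [   0.364    0.381 -158.312]
box [-0.05  -0.118  0.103]
drone [0.34  0.085 0.026]
can [-0.105 -0.052 -0.386]
side -155 18 [-147.873    0.037   30.873]
side -145 10 [-140.257   -0.483  -10.743]
side -135 14 [-128.884   -0.199  -47.693]
side -125 22 [-120.343   -0.801  -54.882]
side -115 22 [-111.334    0.366   28.709]
side -105 13 [-99.797   0.497  32.042]
side -95 11 [-90.853  -2.013  32.804]
side -85 9 [-80.362  -3.139  32.492]
side -75 12 [-68.904  -2.701  33.437]
side -65 21 [-59.157  -1.032  29.558]
side -55 25 [-49.545  -0.197  29.251]
side -45 38 [-39.739  -0.758  32.417]
side -35 45 [-29.437   0.743  32.315]
side -25 58 [-19.294  -0.367 697.795]
side -15 106 [-10.058  -1.432 695.557]
side -5 106 [  0.093  -1.475 684.305]
box [-0.185  0.127  0.131]
drone [-0.012  0.055 -0.03 ]
can [ 0.159  0.089 -0.079]
```

View pics/scene12.png

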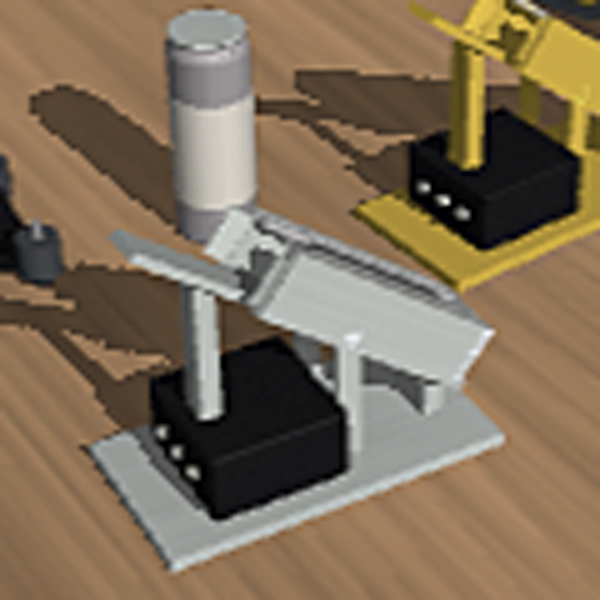

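View pics/side12.png

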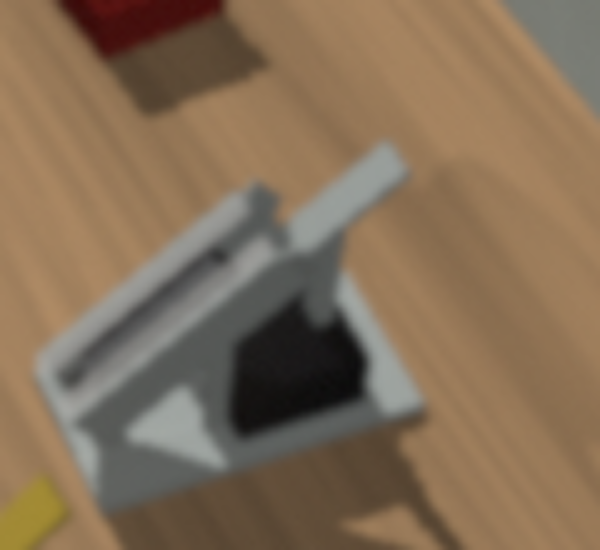

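Run:
```python
from ch import *
c=capture("side"); f=192/np.tan(np.radians(c["vertical_fov"]/2)); M=R.from_euler('xyz',c["rotation"]).as_matrix()
g=cv2.cvtColor(c["frame"],cv2.COLOR_RGB2GRAY).astype(np.float32); im=c["frame"][:,:,::-1].copy(); im=cv2.resize(im,None,fx=6,fy=6,interpolation=cv2.INTER_CUBIC)
def px(x,y,z):
    p=M.T@(MO+RC@np.array([x,y,z])-c["xyz"]); return f*p[0]/p[2]+c["cx"],f*p[1]/p[2]+c["cy"]
row=[]
for x in range(-156,4,4):
    row.append((x,[int(cv2.getRectSubPix(g,(1,1),px(x,y,34))[0,0]) for y in (-4,0,4)]))
print(row)
for x in (0,-32,-132,-150):
    for y in (-9,9):
        u,v=px(x,y,35); cv2.circle(im,(int(u*6+3),int(v*6+3)),3,(0,0,255),-1)
cv2.imwrite("pics/chk.png",im[145*6:225*6,245*6:345*6])
```

```text
[(-156, [141, 142, 142]), (-152, [151, 149, 150]), (-148, [135, 133, 137]), (-144, [103, 104, 116]), (-140, [80, 89, 109]), (-136, [76, 87, 108]), (-132, [79, 88, 106]), (-128, [85, 88, 102]), (-124, [88, 83, 94]), (-120, [86, 78, 92]), (-116, [86, 78, 92]), (-112, [86, 79, 91]), (-108, [86, 76, 88]), (-104, [85, 73, 85]), (-100, [84, 74, 89]), (-96, [85, 76, 91]), (-92, [86, 78, 90]), (-88, [86, 77, 88]), (-84, [85, 75, 87]), (-80, [84, 75, 88]), (-76, [85, 77, 90]), (-72, [85, 78, 90]), (-68, [87, 77, 87]), (-64, [85, 75, 85]), (-60, [84, 75, 86]), (-56, [84, 77, 90]), (-52, [85, 79, 91]), (-48, [86, 78, 88]), (-44, [86, 75, 85]), (-40, [83, 74, 86]), (-36, [84, 76, 89]), (-32, [81, 74, 91]), (-28, [67, 65, 89]), (-24, [62, 69, 95]), (-20, [78, 84, 102]), (-16, [89, 90, 105]), (-12, [89, 91, 107]), (-8, [90, 91, 106]), (-4, [90, 91, 103]), (0, [90, 90, 103])]
```

View pics/chk.png

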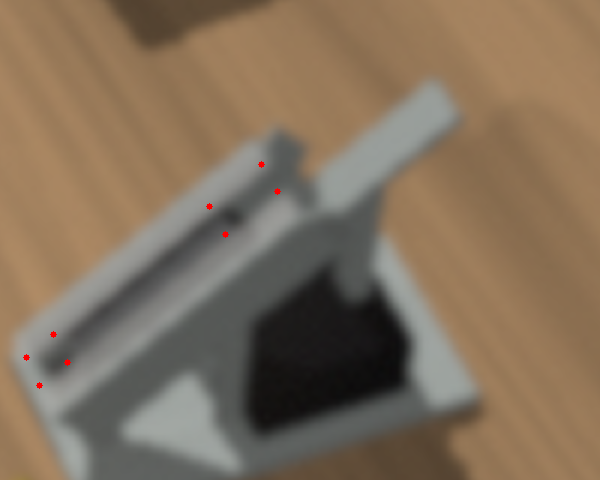

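Run:
```python
from ch import *
f,W,c=cloud("wrist"); cv2.imwrite("pics/w13.png",f[:,:,::-1]); print(c["xyz"])
```

```text
[525.669 -25.835 492.011]
```

View pics/w13.png

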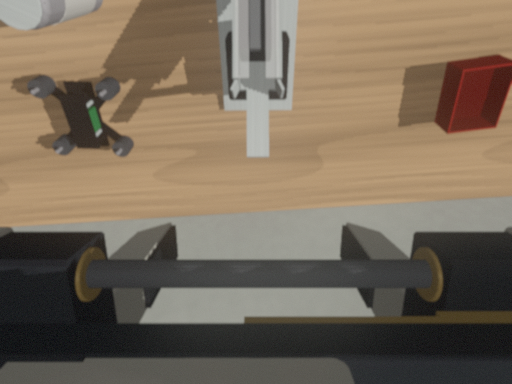

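```bash
python3 -m creep '[{"tx":0,"ty":2,"tz":0,"wx":0,"wy":0,"wz":0.12,"gripper":-1},{"tx":0,"ty":4,"tz":0,"wx":0,"wy":0,"wz":0.24,"gripper":-1},{"tx":0,"ty":6,"tz":0,"wx":0,"wy":0,"wz":0.36,"gripper":-1},{"tx":0,"ty":8,"tz":0,"wx":0,"wy":0,"wz":0.4,"gripper":-1},{"tx":0,"ty":8,"tz":0,"wx":0,"wy":0,"wz":0.4,"gripper":-1},{"tx":0,"ty":8,"tz":0,"wx":0,"wy":0,"wz":0.4,"gripper":-1}]'
python3 - <<'E'
from ch import *
c=capture("wrist"); f=192/np.tan(np.radians(c["vertical_fov"]/2)); M=R.from_euler('xyz',c["rotation"]).as_matrix()
g=cv2.cvtColor(c["frame"],cv2.COLOR_RGB2GRAY).astype(np.float32); im=c["frame"][:,:,::-1].copy()
def px(x,y,z):
    p=M.T@(MO+RC@np.array([x,y,z])-c["xyz"]); return f*p[0]/p[2]+c["cx"],f*p[1]/p[2]+c["cy"]
print([(x,[int(cv2.getRectSubPix(g,(1,1),px(x,y,34))[0,0]) for y in (-3,0,3)]) for x in range(-156,4,4)])
im=cv2.resize(im,None,fx=5,fy=5,interpolation=cv2.INTER_CUBIC)
for x in (0,-32,-132,-150):
    for y in (-9,9):
        u,v=px(x,y,34); cv2.circle(im,(int(u*5+2),int(v*5+2)),2,(0,0,255),-1)
u,v=px(-75,0,34); u=int(u*5);v=int(v*5); print(u/5,v/5)
cv2.imwrite("pics/chk2.png",im[max(0,v-290):v+290,max(0,u-300):u+300])
E
```

```text
time: 12.47
tool_pos: [575.8, -29.1, 336.5]
tcp_rot: [1.497, 1.529, 2.988]
contact_force: [0.1, 0.0, -0.1]
grip_width: 92.1
[(-156, [151, 152, 152]), (-152, [162, 161, 163]), (-148, [162, 161, 162]), (-144, [138, 134, 127]), (-140, [119, 108, 104]), (-136, [98, 97, 97]), (-132, [89, 88, 89]), (-128, [94, 94, 88]), (-124, [114, 111, 90]), (-120, [115, 112, 76]), (-116, [115, 111, 71]), (-112, [115, 110, 72]), (-108, [114, 110, 73]), (-104, [117, 110, 70]), (-100, [115, 109, 71]), (-96, [114, 109, 70]), (-92, [115, 108, 70]), (-88, [114, 107, 70]), (-84, [112, 108, 68]), (-80, [115, 106, 71]), (-76, [112, 112, 70]), (-72, [114, 111, 69]), (-68, [113, 109, 70]), (-64, [113, 110, 67]), (-60, [111, 109, 67]), (-56, [112, 110, 67]), (-52, [111, 110, 65]), (-48, [112, 110, 65]), (-44, [113, 108, 64]), (-40, [111, 110, 63]), (-36, [112, 110, 65]), (-32, [112, 108, 64]), (-28, [107, 101, 61]), (-24, [67, 64, 58]), (-20, [57, 55, 54]), (-16, [73, 73, 72]), (-12, [118, 120, 120]), (-8, [119, 119, 120]), (-4, [120, 119, 121]), (0, [117, 119, 120])]
258.2 161.2
```

View pics/chk2.png

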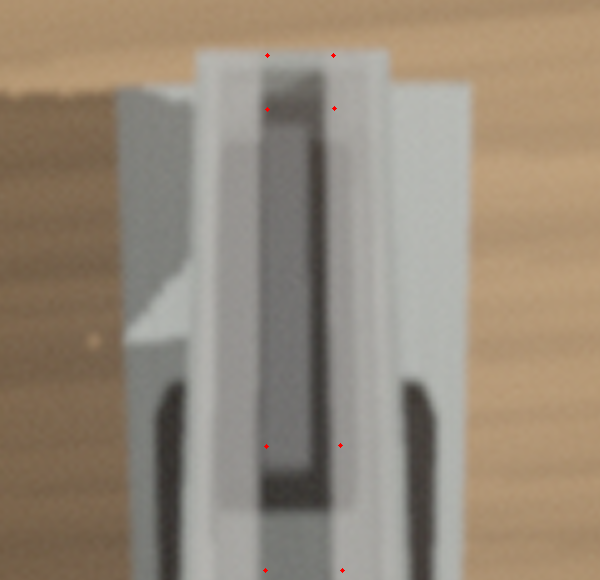

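The wrist view shows the rib in the slot with its tail end at about x=-27 in my frame, where -32 is expected. Some of that could be error in my chute fit along x, so I'll check against other chute features in one image.

Run:
```python
from ch import *
for k in ("wrist","side"):
    c=capture(k); f=192/np.tan(np.radians(c["vertical_fov"]/2)); M=R.from_euler('xyz',c["rotation"]).as_matrix()
    g=cv2.cvtColor(c["frame"],cv2.COLOR_RGB2GRAY).astype(np.float32)
    def px(x,y,z):
        p=M.T@(MO+RC@np.array([x,y,z])-c["xyz"]); return f*p[0]/p[2]+c["cx"],f*p[1]/p[2]+c["cy"]
    pr=lambda xs,y,z:print(k,y,z,[(int(x),int(cv2.getRectSubPix(g,(1,1),px(x,y,z))[0,0])) for x in xs])
    pr(range(70,92,2),0,0); pr(range(-12,16,2),14,35); pr(range(-12,16,2),-14,35); pr(range(-166,-140,2),14,35); pr(range(-166,-140,2),-14,35)
    if k=="wrist":
        im=cv2.resize(c["frame"][:,:,::-1],None,fx=5,fy=5,interpolation=cv2.INTER_CUBIC)
        for x,y,z in ((80,-13,0),(80,13,0),(0,14,35),(0,-14,35),(-150,26.5,35),(-150,-26.5,35)):
            u,v=px(x,y,z); cv2.circle(im,(int(u*5+2),int(v*5+2)),2,(0,0,255),-1)
        u,v=px(10,0,34); u=int(u*5);v=int(v*5)
        cv2.imwrite("pics/chk3.png",im[v-290:v+290,u-300:u+300])
```

```text
wrist 0 0 [(70, 90), (72, 88), (74, 84), (76, 112), (78, 161), (80, 169), (82, 169), (84, 153), (86, 139), (88, 142), (90, 147)]
wrist 14 35 [(-12, 166), (-10, 166), (-8, 166), (-6, 167), (-4, 166), (-2, 167), (0, 167), (2, 166), (4, 155), (6, 130), (8, 119), (10, 118), (12, 119), (14, 115)]
wrist -14 35 [(-12, 166), (-10, 166), (-8, 166), (-6, 166), (-4, 165), (-2, 166), (0, 167), (2, 165), (4, 156), (6, 131), (8, 120), (10, 120), (12, 128), (14, 152)]
wrist 14 35 [(-166, 147), (-164, 144), (-162, 141), (-160, 143), (-158, 148), (-156, 154), (-154, 158), (-152, 164), (-150, 172), (-148, 174), (-146, 172), (-144, 168), (-142, 167)]
wrist -14 35 [(-166, 147), (-164, 147), (-162, 143), (-160, 146), (-158, 144), (-156, 147), (-154, 153), (-152, 162), (-150, 170), (-148, 172), (-146, 170), (-144, 168), (-142, 168)]
side 0 0 [(70, 157), (72, 158), (74, 158), (76, 157), (78, 156), (80, 152), (82, 147), (84, 140), (86, 133), (88, 128), (90, 127)]
side 14 35 [(-12, 151), (-10, 150), (-8, 150), (-6, 150), (-4, 150), (-2, 150), (0, 146), (2, 140), (4, 130), (6, 121), (8, 113), (10, 107), (12, 103), (14, 103)]
side -14 35 [(-12, 135), (-10, 136), (-8, 137), (-6, 138), (-4, 137), (-2, 136), (0, 131), (2, 124), (4, 113), (6, 104), (8, 97), (10, 96), (12, 98), (14, 104)]
side 14 35 [(-166, 138), (-164, 137), (-162, 135), (-160, 136), (-158, 141), (-156, 148), (-154, 154), (-152, 159), (-150, 161), (-148, 159), (-146, 157), (-144, 154), (-142, 153)]
side -14 35 [(-166, 140), (-164, 138), (-162, 134), (-160, 131), (-158, 133), (-156, 140), (-154, 150), (-152, 157), (-150, 161), (-148, 157), (-146, 152), (-144, 144), (-142, 136)]
```

View pics/chk3.png

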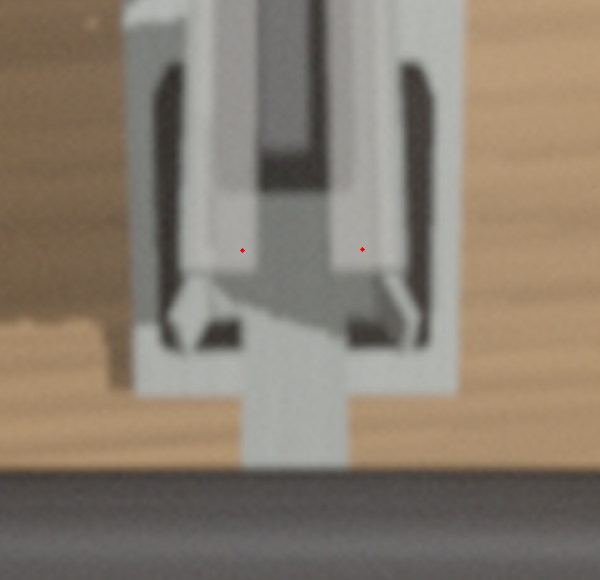

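In both views the roof's mouth edge lies 4–5 mm uphill of my fitted origin. The wrist view puts the edge at +5 and the rib's tail at -27, and the side view puts them at +3.5 and -28.5. The tail is therefore about 32 mm inside the mouth, which is exactly the home position (150-118). Handing in.

Run:
```python
from go import *
st(); print(close_job())
```

```text
12.62 q [-0.18  0.41  1.12 -0.    1.65 -1.67] p [576.  -29.1 338.5] F [ 0.2 -0.6  0.7] w 91.7
tx [-0.038  0.006 -0.999] tz [0.079 0.997 0.003]
the job is handed in; nothing more can be done
None
```

The pack is in the chute, nose first and rib up, released and by my checks fully home against the stop. I handed the job in at about 12.6 s; it reported no verdict.

**What I did:**
- I gripped the standing pack by its sides, tilted it, and pivoted it on its tail edge onto the label face.
- I gripped it again with the tool leaning, set it on the chute's tongue with its nose in the mouth, and pressed lightly until I felt about 10 N.
- I let go, it slid down by itself, and I backed the arm clear.

**Last checks:**
- **Home position:** in the side and wrist pictures the tail end of the rib is about 32 mm inside the roof's mouth edge. That is what fully home should give, and the rib shows in the roof slot.
- **Bystanders:** the can, drone frame and parts box shifted less than 0.5 mm between the first and last pictures.
- **Robot:** clear of everything, gripper open, force reading near zero.

**One disagreement:** against my original chute fit the pack looked 3 to 5 mm short of home. The mouth edge in the same pictures was off by the same amount, so I put this down to the fit's error along the slope, not to the pack. I did not measure the nose tip at the stop directly.

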